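# Make up the carbon-black and ash test kits

### The arm

A 6-joint arm with a two-finger parallel gripper is mounted at the origin on the work surface. World frame = base frame: x ahead of the robot, y to its left, z up, the work surface at z = 0. Lengths are in m, angles in degrees, forces in N, time in s.
With the tool pointing down it reaches from about 0.25 to 0.725 m from the base axis. Payload 9.7 kg.
Tool frame: the origin (TCP) lies at the very end of the fingers, on their centre line; the grasp point (between the pads) lies 19 mm behind it; z points along the fingers, y is the line along which they close (so a half turn about z gives the same grasp; the last joint's range is limited). The gripper opens to 85 mm and grips with 20 to 120 N. Pads are 22 mm wide; open, the fingers measure 114 mm over their backs; the gripper's body (76 mm by 85 mm) begins 54 mm behind the grasp point. The pads swing forward as they close: fully open they stand 13 mm farther back than shut.
Start: joints at [-70.015, 4.979, 10.078, 95.1, 0, 90], TCP at [0.188, -0.517, 0.203] pointing down, gripper open.
Joint ranges: [-179.16, 179.16], [-48.56, 103.87], [-65.8, 70.77], [-126.05, 130.52], [-82.76, 87.17], [-180, 180]. Speed limits (degrees/s): [127.2, 127.2, 147.25, 180, 180, 180].

### API

Orientations are given as [roll, pitch, yaw] about the fixed x, y, z axes, in that order (R = Rz(yaw) Ry(pitch) Rx(roll)).
In Python, from workcell import bot gives the robot as it stands.
- The arm moves only by the tool arm_command, never from a script. Its argument "series" is a list of rows, each a list of 4 numbers: the shift along the tool's x, y, z in m, then the turn about the tool's z in rad. A call has exactly 5 rows; each row is the pose to reach, as a shift and turn from the pose commanded when the call began, along the tool's axes at that moment; what a row does not reach only later rows make up. A row lasts 1/10 s, in which the tool goes at most 50 mm and 8.59 degrees, less where a joint would pass 70% of its speed; a pose out of reach is approached as far as the arm can. A call with a gripper value outside its range is refused whole. "hand" is the finger opening in m, from 0 to 0.0854, set as the call begins (left out, the last holds). The fingers move at their own pace and stop on an object; "grip_force" is the grip in N (left out, the last holds). Time passes only in rows, so rows that repeat a pose let the fingers close, or fill a call up. It gives the time, the measured TCP pose, the force, the opening and the grip force at its end, in the units of the state.
- bot.get_obs(): the state, without advancing time (a new reading comes with each control period).
- bot.camera(name): name is "scene" or "top"; returns a dict with "color" (480x640x3 uint8, blue, green, red), "camera_matrix" (3x3 intrinsics, pixels), "xyz" and "orientation" of the camera in the world. Camera axes: x right, y up, looking along -z (the intrinsics and any distortion apply to the point x, -y, -z); pixel columns grow to the right and rows downward; lengths in m; the calibration is good to about 2 mm. A picture is of the moment at which its call begins. There is no depth.
- bot.job_done(): hands the job in; it is judged then, once.
Trained networks look in the newest picture that a camera, given by its name, has taken for a name from the list of things; names that differ only in an ending like _2 or _b are one class to them, and where a whole thing is asked for, a point or a joint stands for the part that bears it (a point fixed in the world has none). Each returns a list of dicts, best first, with "confidence" (0 to 1); they miss things now and then, are a little off and sometimes report something else, mostly with a low value. They report only what shows in the picture. A call takes as long as a camera call.
- bot.find_in(camera, target): "location" ([column, row] in pixels, amid what is visible of it).
- bot.mark_of(camera, target): "location" ([column, row] in pixels: a listed point, or the origin of a listed thing).
The state is a dict: "time": time; "q": joint angles; "qd": joint speeds; "joint_efforts": joint torques, N m; "ee_pos": TCP position; "tcp_rot": TCP orientation; "wrist_force": force on the tool from outside, world axes, zero at the start; "torque": the same for the moment, N m; "opening": finger opening in m; "grasp_force": force on a finger pad.
Only numpy, scipy, OpenCV 4.12 (cv2) and the standard library are available. Lean on these libraries where they do the work, as an engineer would, in place of code of your own. Each camera call takes 0.05 s, during which the arm holds its last target. There are 200 camera calls.

### The job

Make up the two test kits from the loose stock on the fume-cupboard bench. Blue tray (carbon-black run): the porcelain combustion boat in the long recess, the blue-capped vial in the small round recess, the steel tube end fitting in the large round recess; orange tray (ash run): the orange-capped vial in the small round recess, the crucible in the large one. Seat every piece upright and flat on the bottom of its recess without dropping it, and leave the grey-capped vial, the beaker and the forceps as they stand.

Things in the scene. Friction and masses are not known exactly. Their poses are not given: they have to be found in the camera images.
- blue_tray: blue slab 140 (x) by 160 (y) mm, 10 mm high, fixed, left or right of the stock, yaw up to 0.35 rad. Origin: centre of its underside. Recess floors are 5 mm above the bench. In its frame, mm: long recess (boat, either way round) centred at x -40, y 0, 30 wide in x, 108 long in y; small round one, 38 across, at x 34, y -44 (vial); large, 56 across, at x 34, y 42 (end fitting).
- orange_tray: orange slab 100 (x) by 160 (y) mm, 10 mm high, fixed, on the other side of the stock from the blue tray, yaw up to 0.35 rad. Origin: centre of its underside. Recess floors are 5 mm above the bench. In its frame, mm: small round recess, 38 across, at x 0, y -44 (vial); large one, 62 across, at x 0, y 42 (crucible).
- boat: white porcelain combustion boat, an open trough lying along its own x: 97 mm long including a flat 11 mm lug at the +x end, 20 mm wide (y) with straight sides, 15 mm high, about 30 g; at any yaw. Origin: middle of length and width, at its underside, z up (centre of mass about 5 mm to -x of it). Take it across the 20 mm.
- blue_vial: glass 20 mL sample vial with black plastic pellets inside and a blue screw cap: upright glass cylinder 28 mm across up to 44 mm height, cap 24 mm across from 46 to 58 mm (overall height 58 mm), about 30 g. Origin: centre of its underside, z up. Goes to the blue tray.
- orange_vial: glass 20 mL sample vial with black plastic pellets inside and an orange screw cap: upright glass cylinder 28 mm across up to 44 mm height, cap 24 mm across from 46 to 58 mm (overall height 58 mm), about 30 g. Origin: centre of its underside, z up. Goes to the orange tray.
- end_fitting: furnace tube end fitting: a knurled steel collar 46 mm across and 20 mm high lying flat, with a 20 mm boss to 25 mm height and a thin upright brass hose barb (about 10 mm across) on its axis up to 45 mm height, about 160 g. Origin: centre of its underside, z up along the barb. Can be taken by the collar from above.
- crucible: white porcelain crucible, an empty upright cup with straight sides 50 mm across, 40 mm high, wall 3 mm, about 75 g. Origin: centre of its underside, z up. Can be taken across the outside from above.
- grey_vial: glass 20 mL sample vial with black plastic pellets inside and a grey screw cap: upright glass cylinder 28 mm across up to 44 mm height, cap 24 mm across from 46 to 58 mm (overall height 58 mm), about 30 g. Origin: centre of its underside, z up. Not wanted in either kit: stays in the stock, among the others.
- beaker: small glass beaker, 42 mm across, 60 mm high, standing beyond one of the trays; not part of the job. Origin: centre of its underside, z up.
- forceps: steel forceps, about 170 mm long, lying flat beyond the other tray, roughly across in front of the robot; not part of the job. Origin: middle of its length on the bench; its x runs along it to the tips.

How it is judged (in metres and radians):
At the end, for the whole second after the job is handed in: The five pieces are in their named recesses: within 8 mm of its centre along each tray axis, underside less than 3 mm above its floor, upright within 0.1 rad, the boat along the long recess within 0.2 rad (either way round), all at rest (x of boat in the frame of blue_tray between -0.048 and -0.032 m and y of boat in the frame of blue_tray between -0.008 and 0.008 m and z of each of boat, blue_vial, end_fitting in the frame of blue_tray below 0.008 m and angle between each of boat, blue_vial, end_fitting, crucible, orange_vial's own z axis and vertical below 0.1 rad and linear speed of each of boat, blue_vial, end_fitting, crucible, orange_vial below 0.02 m/s and angular speed of each of boat, blue_vial, end_fitting, crucible, orange_vial below 0.3 rad/s and x of blue_vial in the frame of blue_tray between 0.026 and 0.042 m and y of blue_vial in the frame of blue_tray between -0.052 and -0.036 m and x of end_fitting in the frame of blue_tray between 0.026 and 0.042 m and y of end_fitting in the frame of blue_tray between 0.034 and 0.05 m and x of crucible in the frame of orange_tray between -0.008 and 0.008 m and y of crucible in the frame of orange_tray between 0.034 and 0.05 m and z of each of crucible, orange_vial in the frame of orange_tray below 0.008 m and x of orange_vial in the frame of orange_tray between -0.008 and 0.008 m and y of orange_vial in the frame of orange_tray between -0.052 and -0.036 m and angle between the x axis of boat and the y axis of blue_tray, either way round below 0.2 rad); the robot touches nothing.
It fails at once if a piece of a kit is dropped (falls free of the fingers at over 0.6 m/s, as from about 2 cm) ((linear speed of boat above 0.6 m/s and contact force between boat and the fingers below 0.05 N) or (linear speed of blue_vial above 0.6 m/s and contact force between blue_vial and the fingers below 0.05 N) or (linear speed of end_fitting above 0.6 m/s and contact force between end_fitting and the fingers below 0.05 N) or (linear speed of crucible above 0.6 m/s and contact force between crucible and the fingers below 0.05 N) or (linear speed of orange_vial above 0.6 m/s and contact force between orange_vial and the fingers below 0.05 N)).
It fails at once if the grey-capped vial is shifted by more than 20 mm or tipped (distance of grey_vial from where it was at the start of the episode above 0.02 m or angle between grey_vial's own z axis and vertical above 0.3 rad).
It fails at once if the beaker is shifted by more than 20 mm or tipped (distance of beaker from where it was at the start of the episode above 0.02 m or angle between beaker's own z axis and vertical above 0.3 rad).
It fails at once if the forceps is shifted by more than 20 mm or tipped (distance of forceps from where it was at the start of the episode above 0.02 m or angle between forceps's own z axis and vertical above 0.3 rad).
It also fails if it takes over 128 s, if anything falls off the work surface, if the arm or the gripper's body presses on something with over 40 N, if the wrist force passes 120 N, or if a joint passes its speed limit or range.

## Working session

There is one attempt and no reset: what is moved stays moved. The work goes in short steps, Python scripts to look and compute and a tool call to move; the robot and the scene stay as the last step left them, time stands still between calls to the robot, and variables do not carry over. Pictures are saved under pics/ and viewed, at most 14 in all, crops included, and the job is handed in when it is done.

Besides the shell and the picture viewer there is one more tool, called after "Request:" by a JSON object that holds its "op" and its "data". arm_command: Moves the arm, as the interface text tells. Its arguments: {"type":"object","properties":{"series":{"type":"array"},"hand":{"type":"number"},"grip_force":{"type":"number"}},"required":["series"]}

```bash
mkdir -p pics; ls; python3 - <<'E'
from workcell import bot
import cv2
for n in("scene","top"):
    c=bot.camera(n); cv2.imwrite(f"pics/{n}0.png",c["color"]); print(n,c["camera_matrix"],c["xyz"],c["orientation"],[k for k in c])
    for t in "blue_tray orange_tray boat blue_vial orange_vial end_fitting crucible grey_vial beaker forceps".split():
        print(t,[([round(v) for v in d["location"]],round(d["confidence"],2)) for d in bot.mark_of(n,t)[:3]])
print(bot.get_obs())
E
```

```text
pics
scene [[509.70568642   0.         321.11617718]
 [  0.         509.70568642 239.62714943]
 [  0.           0.           1.        ]] [ 1.10191686 -0.46664107  0.72321779] [45.51492721  0.43497691 47.07545895] ['color', 'camera_matrix', 'xyz', 'orientation']
blue_tray [([375, 165], 0.84), ([303, 204], 0.55)]
orange_tray [([155, 289], 0.88)]
boat [([318, 302], 0.64)]
blue_vial [([380, 268], 0.88), ([237, 239], 0.39)]
orange_vial [([240, 241], 0.61)]
end_fitting [([339, 230], 0.78), ([316, 302], 0.65)]
crucible [([302, 205], 0.62)]
grey_vial [([287, 269], 0.91)]
beaker [([450, 216], 0.75)]
forceps [([233, 398], 0.63)]
top [[554.60570241   0.         318.27061896]
 [  0.         554.60570241 232.35696401]
 [  0.           0.           1.        ]] [ 0.37291102 -0.01055749  1.02341532] [ 12.45403858   0.18618905 -86.77166417] ['color', 'camera_matrix', 'xyz', 'orientation']
blue_tray [([152, 298], 0.78)]
orange_tray [([470, 324], 0.77)]
boat [([365, 198], 0.84)]
blue_vial [([292, 181], 0.66)]
orange_vial [([364, 315], 0.53)]
end_fitting [([286, 242], 0.93), ([367, 197], 0.39)]
crucible [([274, 307], 0.86)]
grey_vial [([185, 175], 0.2)]
beaker [([186, 177], 0.86)]
forceps []
{'time': 1.1, 'q': array([-7.00155582e+01,  4.97941573e+00,  1.00804142e+01,  9.51007578e+01,
        2.90855295e-04,  9.00002458e+01]), 'qd': array([-0.07714342,  0.06729479,  0.02121138, -0.05899449, -0.09962829,
       -0.02554831]), 'joint_efforts': array([-3.30839131e-03, -5.20112121e+01,  4.64863658e+01,  1.87974001e-03,
        4.10299958e-05, -2.76686599e-06]), 'ee_pos': array([ 0.18797266, -0.51688267,  0.20329891]), 'tcp_rot': array([ 1.79999759e+02, -2.90856327e-04,  1.99841960e+01]), 'wrist_force': array([-0.73057014, -0.08514203,  0.52717361]), 'torque': array([-0.02062465, -0.02579883, -0.02428425]), 'grasp_force': 0.0, 'opening': 0.08547276129049677}
```

View pics/top0.png

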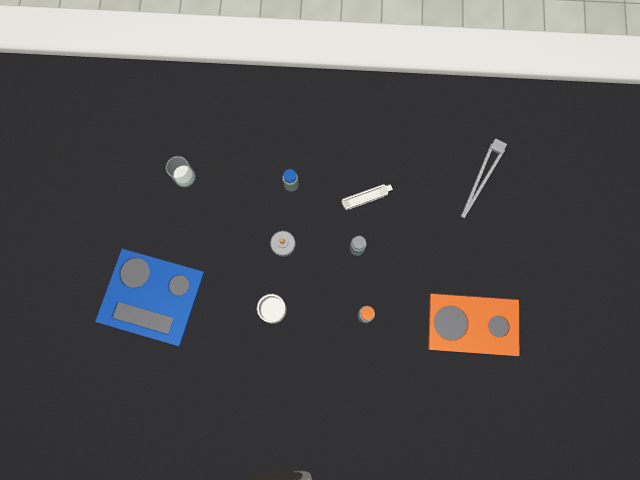

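View pics/scene0.png

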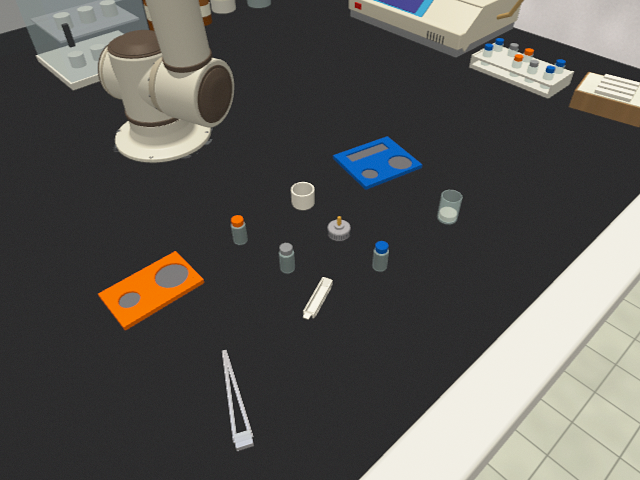

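The top view shows the blue tray at (150,298) and the orange tray at (474,325). The stock is boat (367,197), blue vial (290,180), fitting (283,243), grey vial (358,245), crucible (272,309) and orange vial (367,314). The beaker (182,172) and forceps (483,180) stand clear. The scene view agrees.

```bash
cat > h.py <<'E'
from workcell import bot
import cv2, numpy as np
from scipy.spatial.transform import Rotation as R
def ray(c,uv,z):
    K=c["camera_matrix"]; d=np.linalg.inv(K)@[uv[0],uv[1],1]; d=R.from_euler("xyz",c["orientation"],degrees=True).as_matrix()@[d[0],-d[1],-d[2]]
    p=np.array(c["xyz"]); return (p+d*(z-p[2])/d[2])[:2]
def blob(c,lo,hi,near,rad=45):
    m=cv2.inRange(cv2.cvtColor(c["color"],cv2.COLOR_BGR2HSV),lo,hi)
    k=np.zeros_like(m); cv2.circle(k,tuple(near),rad,255,-1); m&=k
    cs=cv2.findContours(m,cv2.RETR_EXTERNAL,cv2.CHAIN_APPROX_NONE)[0]
    return max(cs,key=cv2.contourArea)
def world(c,ct,z): return np.array([ray(c,p[0],z) for p in ct])
def rect(w): 
    (a,s,an)=cv2.minAreaRect((w*1000).astype(np.float32)); return np.round(a,1),np.round(s,1),round(an,1)
def circ(w):
    a,r=cv2.minEnclosingCircle((w*1000).astype(np.float32)); return np.round(a,1),round(2*r,1)
E
cat > m.py <<'E'
from h import *
c={n:bot.camera(n) for n in("top","scene")}
B=((100,150,60),(125,255,255)); O=((5,180,90),(18,255,255)); W=((0,0,130),(179,70,255)); G=((0,0,85),(179,90,255))
P={"blue_tray":(B,.010,(150,298),(377,162),90),"orange_tray":(O,.010,(474,325),(151,289),90),
"blue_cap":(B,.052,(290,177),(381,248),14),"orange_cap":(O,.052,(367,314),(238,221),14),
"boat":(W,.015,(367,197),(318,298),38),"crucible":(W,.04,(272,309),(303,196),24),"fitting":(G,.02,(283,243),(339,229),20),"grey":(G,.052,(358,243),(286,250),14)}
for k,(col,z,t,s,r) in P.items():
    for n,p in(("top",t),("scene",s)):
        ct=blob(c[n],*col,p,r); w=world(c[n],ct,z)
        print(k,n,len(ct),rect(w),circ(w))
for n,L in(("top",dict(boat=(365,198),blue_vial=(292,181),orange_vial=(364,315),end_fitting=(286,242),crucible=(274,307),beaker=(186,177))),("scene",dict(boat=(318,302),blue_vial=(380,268),orange_vial=(240,241),end_fitting=(339,230),crucible=(302,205),grey_vial=(287,269),beaker=(450,216),forceps=(233,398)))):
    for k,v in L.items(): print(n,k,np.round(ray(c[n],v,0)*1000))
E
python3 m.py
```

```text
blue_tray top 310 (array([459.8, 305.8]), array([162.3, 140. ]), 77.4) (array([460.1, 306.4]), 210.9)
blue_tray scene 185 (array([462.1, 301.3]), array([168.5, 152. ]), 77.4) (array([462.8, 301.6]), 222.4)
orange_tray top 339 (array([ 450.9, -293. ]), array([141.7,  83.1]), 88.8) (array([ 450.9, -293.5]), 163.0)
orange_tray scene 224 (array([ 444.8, -286.1]), array([162. , 108.8]), 89.1) (array([ 444.9, -285.9]), 191.6)
blue_cap top 35 (array([691.6,  64.4]), array([23.2, 22.1]), 3.7) (array([691.6,  63.6]), 25.0)
blue_cap scene 37 (array([689.1,  63.4]), array([24.3, 31.2]), 46.6) (array([688.9,  63.2]), 33.3)
orange_cap top 8 (array([445.9, -77.9]), array([7.1, 1.3]), 16.5) (array([446.1, -78.5]), 7.1)
orange_cap scene 34 (array([445.3, -88.6]), array([24.3, 32. ]), 46.6) (array([446.3, -87.5]), 34.8)
boat top 110 (array([670.7, -83.1]), array([23.8, 99.3]), 23.6) (array([671.5, -82.8]), 99.4)
boat scene 99 (array([673.4, -84.1]), array([25.6, 99.3]), 23.7) (array([672. , -84.5]), 99.6)
crucible top 81 (array([448.7,  80.5]), array([49.1, 49.6]), 3.2) (array([448.2,  80. ]), 52.7)
crucible scene 79 (array([463.8,  65.1]), array([49.3, 88.8]), 46.6) (array([463.5,  64.8]), 91.0)
fitting top 72 (array([570.4,  69.9]), array([46.6, 45.8]), 48.3) (array([570. ,  70.3]), 48.7)
fitting scene 73 (array([575.9,  61.1]), array([46.6, 60.9]), 36.0) (array([576.1,  62.1]), 62.5)
grey top 50 (array([567.7, -66.8]), array([27. , 36.3]), 74.4) (array([567.7, -66.8]), 36.7)
grey scene 59 (array([578.9, -75. ]), array([26.4, 56.2]), 53.4) (array([578.3, -75.8]), 56.3)
top boat [671. -80.]
top blue_vial [697.  62.]
top orange_vial [448. -87.]
top end_fitting [576.  65.]
top crucible [454.  79.]
top beaker [694. 267.]
scene boat [672. -82.]
scene blue_vial [693.  60.]
scene orange_vial [449. -91.]
scene end_fitting [564.  77.]
scene crucible [452.  74.]
scene grey_vial [573. -71.]
scene beaker [694. 278.]
scene forceps [ 721. -305.]
```

```bash
cat > m2.py <<'E'
from h import *
from scipy.optimize import least_squares
c={n:bot.camera(n) for n in("top","scene")}
def proj(c,P):
    q=(P-np.array(c["xyz"]))@R.from_euler("xyz",c["orientation"],degrees=True).as_matrix()
    q=q*[1,-1,-1]; q=q@c["camera_matrix"].T; return q[:,:2]/q[:,2:]
th=np.linspace(0,2*np.pi,60)
def cyl(x,y,d,z0,z1): return np.array([[x+d/2*np.cos(t),y+d/2*np.sin(t),z] for t in th for z in(z0,z1)])
B=((100,120,40),(130,255,255)); O=((3,150,60),(22,255,255)); W=((0,0,95),(179,80,255)); G=((0,0,75),(179,80,255))
P={"blue_vial":(B,24,.046,.058,(290,177),(381,248),14,.69,.06),"orange_vial":(O,24,.046,.058,(367,314),(238,221),14,.446,-.088),
"crucible":(W,50,0,.04,(272,309),(303,196),26,.45,.08),"fitting":(G,46,0,.02,(283,243),(339,231),21,.57,.07)}
bb=lambda a:np.r_[a.min(0),a.max(0)]
for k,(col,d,z0,z1,t,s,r,x,y) in P.items():
    for n,p in(("top",t),("scene",s)):
        o=bb(blob(c[n],*col,p,r)[:,0,:].astype(float))
        f=lambda v:(bb(proj(c[n],cyl(*v,d,z0,z1)))-o)[[0,2]+([1,3] if not(k=="fitting" and n=="scene") else [3,3])]
        S=least_squares(f,[x,y]); print(k,n,np.round(S.x*1000,1),np.round(S.fun,1))
for n,p in(("top",(474,325)),("scene",(151,289))):
    print("otray",n,rect(world(c[n],blob(c[n],*O,p,90),.01)))
# recesses, top view
m=cv2.inRange(cv2.cvtColor(c["top"]["color"],cv2.COLOR_BGR2HSV),(0,0,60),(179,110,160))
for k,p,r in(("b_long",(143,318),40),("b_small",(179,286),14),("b_large",(135,273),20),("o_small",(499,327),14),("o_large",(451,323),22)):
    ct=blob(c["top"],(0,0,50),(179,120,170),p,r); print(k,rect(world(c["top"],ct,.008)))
def fr(o,yaw,p): a=np.deg2rad(yaw); return np.round(np.array(o)+R.from_euler("z",a).as_matrix()[:2,:2]@p,1)
print([fr((459.8,305.8),-12.6,p) for p in((-40,0),(34,-44),(34,42))])
cv2.imwrite("pics/crop.png",cv2.resize(np.hstack([c["top"]["color"][230:360,90:210],c["top"]["color"][230:360,420:530]]),None,fx=3,fy=3))
E
python3 m2.py
```

```text
blue_vial top [637.   56.8] [-167455.    30302.5  -68984.9   67494.9]
blue_vial scene [860.9 706.6] [-14180.7  14492.8  -1903.9    543.3]
orange_vial top [ 493.9 -720.6] [-978789.7  980928.7 -441622.1  440700.1]
orange_vial scene [307.8  40.2] [-12863.   14637.8  -1787.7    647.2]
crucible top [456.7  80.4] [-181998.8   30377.6  -35138.    33802.7]
crucible scene [  604.  -1103.5] [-13449.1  14653.6  -1176.3    184.5]
fitting top [ 1403.5 -1445.4] [-41005.   76908.  -21424.8  11161.4]
fitting scene [  283.3 -1589.2] [-14110.4  14510.5    224.3    224.3]
otray top (array([ 442.6, -284.1]), array([162.3, 101. ]), 89.2)
otray scene (array([ 444.8, -286. ]), array([162.7, 111. ]), 89.2)
b_long (array([371.2, 323.6]), array([130.2,  39.4]), 77.5)
b_small (array([483.5, 256.3]), array([37.1, 34.9]), 6.1)
b_large (array([502.2, 340.1]), array([54.5, 53.6]), 7.0)
o_small (array([ 441.9, -328.6]), array([35.7, 36.3]), 3.2)
o_large (array([ 443.4, -242.7]), array([59., 60.]), 3.2)
[array([420.8, 314.5]), array([483.4, 255.4]), array([502.1, 339.4])]
```

```bash
sed -i 's/cyl(\*v,d,/cyl(*v,d\/1000,/' m2.py; python3 m2.py | head -8
```

```text
blue_vial top [690.6  64.3] [-0.7  0.7 -0.8  0.8]
blue_vial scene [688.8  63.1] [-0.3  0.3 -0.9  0.9]
orange_vial top [448.4 -88.7] [-0.7  0.7 -1.2  1.2]
orange_vial scene [445.7 -88.1] [-0.5  0.5 -0.9  0.9]
crucible top [448.9  81.7] [ 0.1 -0.2 -0.4  0.4]
crucible scene [446.   80.1] [ 0.1 -0.1 -1.1  1. ]
fitting top [572.1  70.5] [-0.2  0.2 -0.2  0.1]
fitting scene [567.2  71.5] [ 0.2 -0.1  0.   0. ]
```

```bash
cat > plan.py <<'E'
# usage: plan.py "x y z yaw [max_step_mm]" ...  (mm, deg); first row starts from measured pose
import sys; from h import *
o=bot.get_obs(); p=np.array(o["ee_pos"])*1000; yaw=o["tcp_rot"][2]
print("t",round(o["time"],2),"at",np.round(p,1),np.round(o["tcp_rot"],1),"q6",round(o["q"][5]),"F",np.round(o["wrist_force"],1),"open",round(o["opening"]*1000,1),"grip",round(o["grasp_force"],1))
for a in sys.argv[1:]:
    v=[float(s) for s in a.split()]; q=np.array(v[:3]); st=v[4] if len(v)>4 else 35
    dy=(v[3]-yaw+180)%360-180
    n=max(1,int(np.ceil(np.linalg.norm(q-p)/(5*st)-.05)),int(np.ceil(abs(dy)/41)))
    for i in range(n):
        c,s=np.cos(np.deg2rad(yaw)),np.sin(np.deg2rad(yaw)); d=(q-p)/n
        t=np.array([d[0]*c+d[1]*s,d[0]*s-d[1]*c,-d[2]])/1000
        print("->",a,"| ",[[round(float(u),4) for u in (*(t*f),-np.deg2rad(dy)/n*f)] for f in (.2,.4,.6,.8,1)]); yaw+=dy/n
    p=q
E
python3 plan.py "447.5 -88.5 110 80 45" "447.5 -88.5 12 80 22"
```

```text
t 1.4 at [ 188.  -516.9  203.3] [180.  -0.  20.] q6 90 F [ 0.5 -0.4  0.5] open 85.2 grip 0.0
-> 447.5 -88.5 110 80 45 |  [[0.026, -0.0209, 0.0062, -0.0698], [0.052, -0.0419, 0.0124, -0.1397], [0.0781, -0.0628, 0.0187, -0.2095], [0.1041, -0.0837, 0.0249, -0.2793], [0.1301, -0.1046, 0.0311, -0.3492]]
-> 447.5 -88.5 110 80 45 |  [[0.0316, -0.0108, 0.0062, -0.0698], [0.0632, -0.0215, 0.0124, -0.1397], [0.0948, -0.0323, 0.0187, -0.2095], [0.1264, -0.043, 0.0249, -0.2793], [0.158, -0.0538, 0.0311, -0.3492]]
-> 447.5 -88.5 110 80 45 |  [[0.0334, 0.0007, 0.0062, -0.0698], [0.0668, 0.0014, 0.0124, -0.1397], [0.1002, 0.0021, 0.0187, -0.2095], [0.1335, 0.0028, 0.0249, -0.2793], [0.1669, 0.0035, 0.0311, -0.3492]]
-> 447.5 -88.5 12 80 22 |  [[0.0, 0.0, 0.0196, -0.0], [0.0, 0.0, 0.0392, -0.0], [0.0, 0.0, 0.0588, -0.0], [0.0, 0.0, 0.0784, -0.0], [0.0, 0.0, 0.098, -0.0]]
```

Request:
{"op": "arm_command", "data": {"series": [[0.026, -0.021, 0.006, -0.07], [0.052, -0.042, 0.012, -0.14], [0.078, -0.063, 0.019, -0.21], [0.104, -0.084, 0.025, -0.28], [0.13, -0.105, 0.031, -0.35]], "hand": 0.06, "grip_force": 40}}

```text
time: 1.9
ee_pos: [0.2747, -0.3726, 0.1721]
tcp_rot: [180.0, -0.0, 40.2]
wrist_force: [0.5, -0.7, 0.2]
opening: 0.0601
grasp_force: 0.0
```

Request:
{"op": "arm_command", "data": {"series": [[0.032, -0.011, 0.006, -0.07], [0.063, -0.022, 0.012, -0.14], [0.095, -0.032, 0.019, -0.21], [0.126, -0.043, 0.025, -0.28], [0.158, -0.054, 0.031, -0.35]]}}

```text
time: 2.4
ee_pos: [0.361, -0.2296, 0.1412]
tcp_rot: [180.0, 0.0, 60.2]
wrist_force: [-0.0, -0.2, 0.4]
opening: 0.06
grasp_force: 0.0
```

Request:
{"op": "arm_command", "data": {"series": [[0.04, 0.001, 0.007, -0.085], [0.08, 0.002, 0.015, -0.17], [0.12, 0.003, 0.022, -0.25], [0.167, 0.003, 0.031, -0.35], [0.167, 0.003, 0.031, -0.35]]}}

```text
time: 2.9
ee_pos: [0.4476, -0.0835, 0.109]
tcp_rot: [-179.9, -0.1, 80.6]
wrist_force: [0.3, -1.2, -0.6]
opening: 0.06
grasp_force: 0.0
```

```bash
python3 - <<'E'
from h import *
c=bot.camera("top"); cv2.imwrite("pics/t1.png",cv2.resize(c["color"][200:400,260:460],None,fx=3,fy=3))
c=bot.camera("scene"); cv2.imwrite("pics/s1.png",cv2.resize(c["color"][130:290,140:340],None,fx=3,fy=3))
E
python3 plan.py "447.5 -88.5 12 80 22"
```

```text
t 3.0 at [446.4 -86.7 110.1] [-180.     0.    80.3] q6 89 F [-1.  -0.4  0.8] open 60.6 grip 0.0
-> 447.5 -88.5 12 80 22 |  [[-0.0003, 0.0003, 0.0196, 0.0009], [-0.0007, 0.0006, 0.0392, 0.0018], [-0.001, 0.0008, 0.0588, 0.0028], [-0.0013, 0.0011, 0.0784, 0.0037], [-0.0016, 0.0014, 0.0981, 0.0046]]
```

Request:
{"op": "arm_command", "data": {"series": [[-0.001, 0.001, 0.02, 0], [-0.001, 0.001, 0.042, 0], [-0.001, 0.001, 0.064, 0], [-0.001, 0.001, 0.084, 0], [-0.001, 0.001, 0.098, 0]]}}

```text
time: 3.5
ee_pos: [0.4464, -0.0899, 0.0113]
tcp_rot: [-180.0, 0.0, 80.0]
wrist_force: [-0.6, 0.5, 0.3]
opening: 0.0601
grasp_force: 0.0
```

Request:
{"op": "arm_command", "data": {"series": [[0, 0, 0, 0], [0, 0, 0, 0], [0, 0, 0, 0], [0, 0, 0, 0], [0, 0, 0, 0]], "hand": 0.015}}

```text
time: 4.0
ee_pos: [0.448, -0.0889, 0.0135]
tcp_rot: [179.9, 0.0, 80.1]
wrist_force: [-0.8, -1.1, 6.2]
opening: 0.0244
grasp_force: 39.8
```

```bash
python3 - <<'E'
from h import *
a=bot.camera("top"); b=bot.camera("scene"); cv2.imwrite("pics/t2.png",np.hstack([cv2.resize(a["color"][240:370,300:430],None,fx=3,fy=3),cv2.resize(b["color"][150:280,170:300],None,fx=3,fy=3)]))
E
python3 plan.py "447.5 -88.5 100 80 22" "442 -328.3 100 80 30" "442 -328.3 17.5 80 17"
```

```text
t 4.1 at [447.9 -88.9  13.4] [179.9   0.   80.2] q6 89 F [-1.1 -0.7  6.1] open 24.3 grip 40.0
-> 447.5 -88.5 100 80 22 |  [[0.0001, -0.0001, -0.0173, 0.0005], [0.0001, -0.0002, -0.0346, 0.0011], [0.0002, -0.0003, -0.0519, 0.0016], [0.0002, -0.0004, -0.0693, 0.0021], [0.0003, -0.0005, -0.0866, 0.0026]]
-> 442 -328.3 100 80 30 |  [[-0.0237, 0.0036, -0.0, -0.0], [-0.0474, 0.0072, -0.0, -0.0], [-0.0711, 0.0109, -0.0, -0.0], [-0.0948, 0.0145, -0.0, -0.0], [-0.1186, 0.0181, -0.0, -0.0]]
-> 442 -328.3 100 80 30 |  [[-0.0237, 0.0036, -0.0, -0.0], [-0.0474, 0.0072, -0.0, -0.0], [-0.0711, 0.0109, -0.0, -0.0], [-0.0948, 0.0145, -0.0, -0.0], [-0.1186, 0.0181, -0.0, -0.0]]
-> 442 -328.3 17.5 80 17 |  [[0.0, 0.0, 0.0165, -0.0], [0.0, 0.0, 0.033, -0.0], [0.0, 0.0, 0.0495, -0.0], [0.0, 0.0, 0.066, -0.0], [0.0, 0.0, 0.0825, -0.0]]
```

View pics/t2.png

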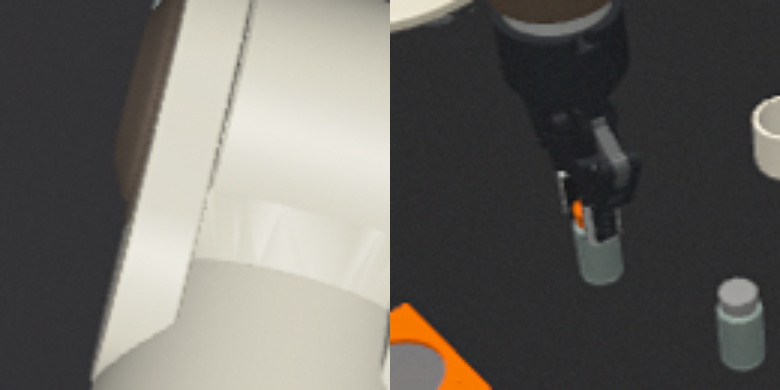

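```bash
python3 - <<'E'
from h import *
c=bot.camera("scene")
def proj(c,P):
    q=(np.array(P)-np.array(c["xyz"]))@R.from_euler("xyz",c["orientation"],degrees=True).as_matrix()
    q=q*[1,-1,-1]; q=q@c["camera_matrix"].T; return np.round(q[:,:2]/q[:,2:],1)
print("vial axis z 0,12,31,44,58 in crop px",(proj(c,[[.448,-.089,z] for z in(0,.012,.031,.044,.058)])-[170,150])*4)
print("near finger outer +27mm in x, z 12,31,44",(proj(c,[[.472,-.090,z] for z in(.012,.031,.044)])-[170,150])*4)
cv2.imwrite("pics/s3.png",cv2.resize(c["color"][150:280,170:300],None,fx=4,fy=4,interpolation=cv2.INTER_CUBIC))
print(np.round(bot.get_obs()["q"],1))
E
```

```text
vial axis z 0,12,31,44,58 in crop px [[282.  360.8]
 [279.2 343.6]
 [274.8 316. ]
 [271.6 296.8]
 [268.  275.6]]
near finger outer +27mm in x, z 12,31,44 [[306.4 369.2]
 [302.4 341.6]
 [299.2 322.4]]
[-11.2  -7.3 -23.   74.1  -0.   88.6]
```

View pics/s3.png

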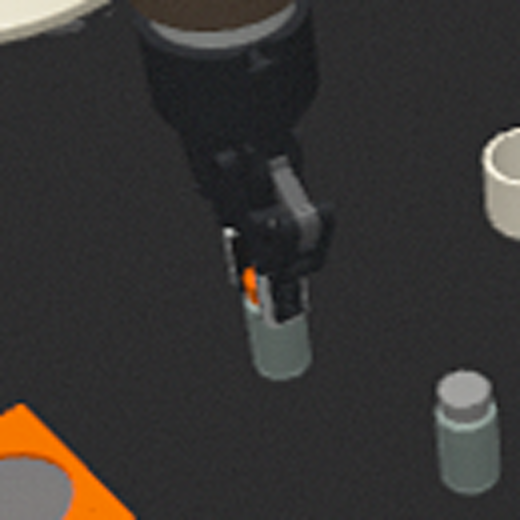

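The near fingertip is at (280,320), level with the vial's shoulder. That puts it about 42 mm above the bench, although the reported TCP z is 13 mm. The opening of 24 mm also shows that the cap was gripped instead of the 28 mm glass. So the real fingertips are about 30 mm above the reported TCP. I'll open, go lower and regrip, watching the force.

Request:
{"op": "arm_command", "data": {"series": [[0, 0, 0, 0], [0, 0, 0, 0], [0, 0, 0, 0], [0, 0, 0, 0], [0, 0, 0, 0]], "hand": 0.05}}

```text
time: 4.65
ee_pos: [0.4471, -0.0887, 0.0122]
tcp_rot: [-180.0, -0.0, 80.1]
wrist_force: [-0.4, 0.3, 0.2]
opening: 0.0497
grasp_force: 0.0
```

Request:
{"op": "arm_command", "data": {"series": [[0, 0, 0.003, 0], [0, 0, 0.006, 0], [0, 0, 0.009, 0], [0, 0, 0.011, 0], [0, 0, 0.012, 0]]}}

```text
time: 5.15
ee_pos: [0.447, -0.0886, -0.0001]
tcp_rot: [-180.0, -0.0, 80.1]
wrist_force: [-0.5, -0.5, 0.7]
opening: 0.0504
grasp_force: 0.0
```

```bash
python3 - <<'E'
from h import *
c=bot.camera("scene"); cv2.imwrite("pics/s4.png",cv2.resize(c["color"][150:280,170:300],None,fx=4,fy=4,interpolation=cv2.INTER_CUBIC))
print(bot.get_obs())
E
```

```text
{'time': 5.2, 'q': array([-1.12178358e+01, -6.85582493e+00, -2.41647911e+01,  7.27175121e+01,
        1.89341002e-03,  8.86374320e+01]), 'qd': array([-0.00107049, -0.15505166,  0.2109358 ,  0.20544951, -0.0569159 ,
        0.06228049]), 'joint_efforts': array([-1.01381029e-03, -3.85685134e+01,  4.62042260e+01, -2.05919416e-03,
       -2.75214569e-05,  1.42352332e-05]), 'ee_pos': array([ 4.46983075e-01, -8.86390944e-02, -9.42153970e-05]), 'tcp_rot': array([-1.79973574e+02, -2.52250185e-03,  8.01447312e+01]), 'wrist_force': array([ 0.59025734,  0.61485803, -0.71633886]), 'torque': array([0.05675354, 0.0004208 , 0.01689905]), 'grasp_force': 0.0, 'opening': 0.04991357594925531}
```

View pics/s4.png

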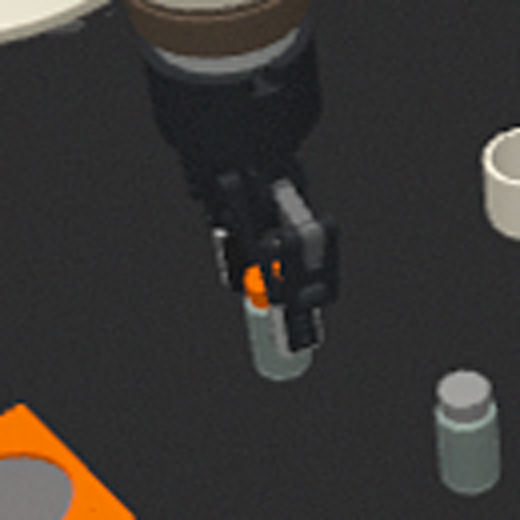

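Request:
{"op": "arm_command", "data": {"series": [[0, 0, 0.003, 0], [0, 0, 0.006, 0], [0, 0, 0.009, 0], [0, 0, 0.011, 0], [0, 0, 0.012, 0]]}}

```text
time: 5.7
ee_pos: [0.447, -0.0887, -0.012]
tcp_rot: [-180.0, -0.0, 80.1]
wrist_force: [0.1, -0.6, -0.5]
opening: 0.0499
grasp_force: 0.0
```

Request:
{"op": "arm_command", "data": {"series": [[0, 0, 0, 0], [0, 0, 0, 0], [0, 0, 0, 0], [0, 0, 0, 0], [0, 0, 0, 0]], "hand": 0.015}}

```text
time: 6.2
ee_pos: [0.4473, -0.0887, -0.0116]
tcp_rot: [180.0, 0.0, 80.1]
wrist_force: [0.2, -0.9, 2.2]
opening: 0.0269
grasp_force: 39.4
```

```bash
python3 plan.py "447.5 -88.5 80 80 22" "442 -328.3 80 80 25" "442 -328.3 -5.5 80 17"
```

```text
t 6.2 at [447.3 -88.7 -11.6] [180.    0.   80.1] q6 89 F [ 0.2 -0.9  2.2] open 26.9 grip 39.4
-> 447.5 -88.5 80 80 22 |  [[0.0001, 0.0, -0.0183, 0.0005], [0.0001, 0.0001, -0.0366, 0.001], [0.0002, 0.0001, -0.0549, 0.0015], [0.0002, 0.0001, -0.0732, 0.002], [0.0003, 0.0002, -0.0916, 0.0025]]
-> 442 -328.3 80 80 25 |  [[-0.0237, 0.0036, -0.0, -0.0], [-0.0474, 0.0072, -0.0, -0.0], [-0.0711, 0.0109, -0.0, -0.0], [-0.0948, 0.0145, -0.0, -0.0], [-0.1186, 0.0181, -0.0, -0.0]]
-> 442 -328.3 80 80 25 |  [[-0.0237, 0.0036, -0.0, -0.0], [-0.0474, 0.0072, -0.0, -0.0], [-0.0711, 0.0109, -0.0, -0.0], [-0.0948, 0.0145, -0.0, -0.0], [-0.1186, 0.0181, -0.0, -0.0]]
-> 442 -328.3 -5.5 80 17 |  [[0.0, 0.0, 0.0171, -0.0], [0.0, 0.0, 0.0342, -0.0], [0.0, 0.0, 0.0513, -0.0], [0.0, 0.0, 0.0684, -0.0], [0.0, 0.0, 0.0855, -0.0]]
```

Request:
{"op": "arm_command", "data": {"series": [[0, 0, -0.012, 0], [0, 0, -0.034, 0], [0, 0, -0.058, 0], [0, 0, -0.08, 0], [0, 0, -0.092, 0]]}}

```text
time: 6.7
ee_pos: [0.4479, -0.0888, 0.0828]
tcp_rot: [179.9, 0.0, 80.1]
wrist_force: [0.6, 0.4, 0.3]
opening: 0.027
grasp_force: 39.4
```

Request:
{"op": "arm_command", "data": {"series": [[-0.02, 0.003, 0, 0], [-0.045, 0.007, 0, 0], [-0.075, 0.011, 0, 0], [-0.105, 0.016, 0, 0], [-0.135, 0.021, 0, 0]]}}

```text
time: 7.2
ee_pos: [0.4445, -0.2264, 0.0804]
tcp_rot: [-180.0, -0.0, 80.2]
wrist_force: [2.1, -0.3, -0.8]
opening: 0.0268
grasp_force: 39.4
```

Request:
{"op": "arm_command", "data": {"series": [[-0.03, 0.005, 0, 0], [-0.06, 0.009, 0, 0], [-0.085, 0.013, 0, 0], [-0.1, 0.015, 0, 0], [-0.102, 0.015, 0, 0]]}}

```text
time: 7.7
ee_pos: [0.4417, -0.3294, 0.0799]
tcp_rot: [-180.0, -0.0, 80.1]
wrist_force: [-0.0, 0.2, -0.9]
opening: 0.0268
grasp_force: 39.4
```

```bash
python3 - <<'E'
from h import *
a=bot.camera("top"); b=bot.camera("scene"); b=bot.camera("scene")
cv2.imwrite("pics/s5.png",cv2.resize(b["color"][170:330,70:270],None,fx=3,fy=3))
E
python3 plan.py "442 -328.3 -5.5 80 17"
```

```text
t 7.85 at [ 442.  -327.6   80.2] [-180.    -0.    80.2] q6 63 F [ 0.8  0.1 -0.5] open 26.8 grip 39.4
-> 442 -328.3 -5.5 80 17 |  [[-0.0001, 0.0, 0.0171, 0.0005], [-0.0003, 0.0001, 0.0343, 0.0011], [-0.0004, 0.0001, 0.0514, 0.0016], [-0.0005, 0.0001, 0.0686, 0.0022], [-0.0007, 0.0001, 0.0857, 0.0027]]
```

View pics/s5.png

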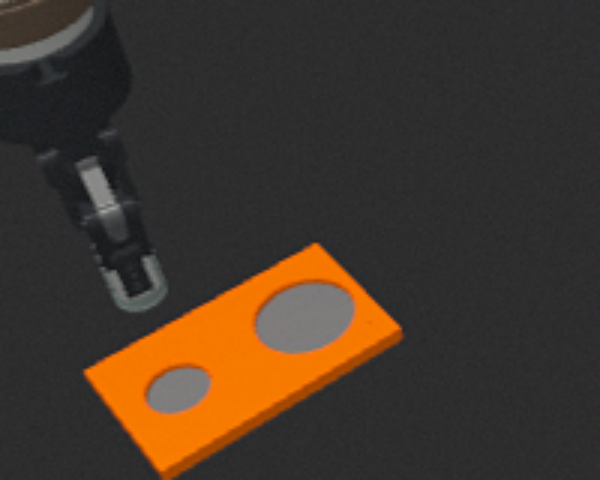

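The vial hangs upright at (140,300) over the tray, and its recess is at (178,390) in the crop. I'll lower it.

Request:
{"op": "arm_command", "data": {"series": [[-0.001, 0, 0.018, 0], [-0.001, 0, 0.04, 0], [-0.001, 0, 0.06, 0], [-0.001, 0, 0.075, 0], [-0.001, 0, 0.08, 0]]}}

```text
time: 8.35
ee_pos: [0.4414, -0.328, -0.0012]
tcp_rot: [-179.9, -0.1, 80.2]
wrist_force: [0.2, 0.2, 0.1]
opening: 0.027
grasp_force: 39.4
```

Request:
{"op": "arm_command", "data": {"series": [[0, 0, 0.002, 0], [0, 0, 0.004, 0], [0, 0, 0.006, 0], [0, 0, 0.007, 0], [0, 0, 0.007, 0]]}}

```text
time: 8.85
ee_pos: [0.442, -0.3295, -0.0064]
tcp_rot: [180.0, 0.0, 80.1]
wrist_force: [-0.2, -1.0, 0.2]
opening: 0.0267
grasp_force: 39.4
```

```bash
python3 plan.py; python3 - <<'E'
from h import *
b=bot.camera("scene")
cv2.imwrite("pics/s6.png",cv2.resize(b["color"][200:330,80:240],None,fx=4,fy=4))
E
```

```text
t 8.85 at [ 442.  -329.5   -6.4] [180.    0.   80.1] q6 63 F [-0.2 -1.   0.2] open 26.7 grip 39.4
```

View pics/s6.png

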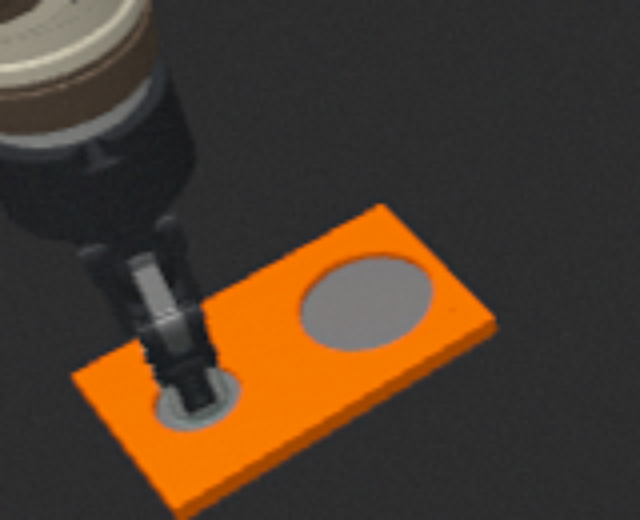

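The vial is in its recess, centred at (198,400). I'll seat it, release, and go to the crucible.

Request:
{"op": "arm_command", "data": {"series": [[0, 0, 0.001, 0], [0, 0, 0.001, 0], [0, 0, 0.001, 0], [0, 0, 0.001, 0], [0, 0, 0.001, 0]]}}

```text
time: 9.4
ee_pos: [0.442, -0.3295, -0.0066]
tcp_rot: [180.0, 0.0, 80.1]
wrist_force: [-2.3, 2.3, 7.8]
opening: 0.0268
grasp_force: 40.2
```

Request:
{"op": "arm_command", "data": {"series": [[0, 0, 0, 0], [0, 0, 0, 0], [0, 0, 0, 0], [0, 0, 0, 0], [0, 0, 0, 0]], "hand": 0.045}}

```text
time: 9.9
ee_pos: [0.4419, -0.3293, -0.0078]
tcp_rot: [-180.0, -0.0, 80.1]
wrist_force: [-0.9, -0.2, -0.1]
opening: 0.0449
grasp_force: 0.0
```

Request:
{"op": "arm_command", "data": {"series": [[0, 0, -0.01, 0], [0, 0, -0.03, 0], [0, 0, -0.055, 0], [0, 0, -0.08, 0], [0, 0, -0.1, 0]]}}

```text
time: 10.4
ee_pos: [0.4422, -0.3295, 0.0947]
tcp_rot: [179.9, 0.0, 80.1]
wrist_force: [-0.5, -0.6, -0.2]
opening: 0.0451
grasp_force: 0.0
```

Request:
{"op": "arm_command", "data": {"series": [[0.03, -0.005, 0, 0], [0.07, -0.011, 0, 0], [0.115, -0.0185, 0, 0], [0.16, -0.026, 0, 0], [0.205, -0.033, 0, 0]], "hand": 0.072}}

```text
time: 10.9
ee_pos: [0.4443, -0.1202, 0.0932]
tcp_rot: [179.9, 0.0, 80.1]
wrist_force: [0.1, 0.0, -0.4]
opening: 0.0719
grasp_force: 0.0
```

Request:
{"op": "arm_command", "data": {"series": [[0.045, -0.007, 0, 0], [0.09, -0.0145, 0, 0], [0.135, -0.022, 0, 0], [0.175, -0.028, 0, 0], [0.199, -0.032, 0, 0]]}}

```text
time: 11.4
ee_pos: [0.4469, 0.0824, 0.0933]
tcp_rot: [179.9, -0.0, 80.3]
wrist_force: [0.6, 0.6, 0.5]
opening: 0.0717
grasp_force: 0.0
```

```bash
python3 - <<'E'
from h import *
bot.camera("scene");b=bot.camera("scene")
m=blob(b,(3,150,60),(22,255,255),(150,285),90)
cv2.imwrite("pics/s7.png",np.hstack([cv2.resize(b["color"][200:330,80:210],None,fx=3,fy=3),cv2.resize(b["color"][110:240,240:370],None,fx=3,fy=3)]))
E
python3 plan.py "448 81 -18 80 24"
```

```text
t 11.5 at [447.   82.4  93.1] [180.   -0.   80.4] q6 110 F [ 0.9 -0.5  0.8] open 71.8 grip 0.0
-> 448 81 -18 80 24 |  [[-0.0002, 0.0002, 0.0222, 0.0012], [-0.0005, 0.0005, 0.0444, 0.0025], [-0.0007, 0.0007, 0.0666, 0.0037], [-0.001, 0.001, 0.0889, 0.005], [-0.0012, 0.0012, 0.1111, 0.0062]]
```

View pics/s7.png

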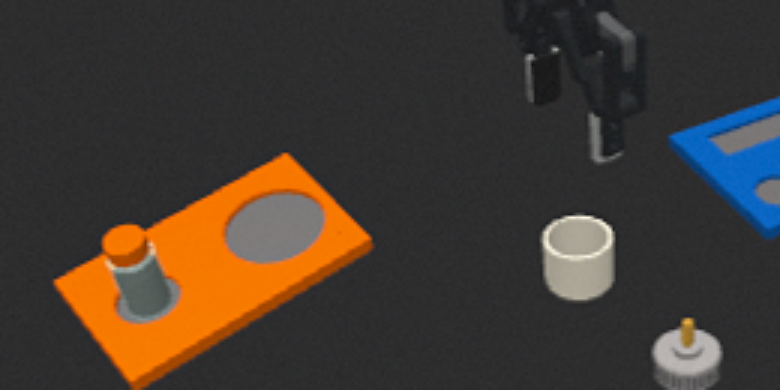

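The orange vial stands upright in its recess (crop 145,290). The gripper is over the crucible (578,255).

Request:
{"op": "arm_command", "data": {"series": [[-0.001, 0.001, 0.025, 0], [-0.001, 0.001, 0.05, 0], [-0.001, 0.001, 0.075, 0], [-0.001, 0.001, 0.095, 0], [-0.001, 0.001, 0.111, 0]]}}

```text
time: 12.0
ee_pos: [0.4475, 0.0779, -0.0194]
tcp_rot: [-180.0, 0.0, 80.1]
wrist_force: [-0.3, 0.3, -0.3]
opening: 0.0722
grasp_force: 0.0
```

Request:
{"op": "arm_command", "data": {"series": [[0, 0, 0, 0], [0, 0, 0, 0], [0, 0, 0, 0], [0, 0, 0, 0], [0, 0, 0, 0]], "hand": 0.035}}

```text
time: 12.5
ee_pos: [0.4482, 0.0787, -0.0181]
tcp_rot: [179.9, -0.0, 80.1]
wrist_force: [0.4, 0.5, -2.3]
opening: 0.0483
grasp_force: 41.3
```

```bash
python3 plan.py "448 81 74 80 24" "443.2 -242.3 74 80 30"  "443.2 -242.3 -13 80 30"
```

```text
t 12.5 at [448.2  78.7 -18.1] [179.9  -0.   80.1] q6 110 F [ 0.4  0.5 -2.3] open 48.3 grip 41.3
-> 448 81 74 80 24 |  [[0.0004, -0.0001, -0.0184, 0.0005], [0.0009, -0.0002, -0.0368, 0.001], [0.0013, -0.0004, -0.0553, 0.0015], [0.0018, -0.0005, -0.0737, 0.002], [0.0022, -0.0006, -0.0921, 0.0025]]
-> 443.2 -242.3 74 80 30 |  [[-0.0213, 0.0034, -0.0, -0.0], [-0.0426, 0.0069, -0.0, -0.0], [-0.0638, 0.0103, -0.0, -0.0], [-0.0851, 0.0137, -0.0, -0.0], [-0.1064, 0.0171, -0.0, -0.0]]
-> 443.2 -242.3 74 80 30 |  [[-0.0213, 0.0034, -0.0, -0.0], [-0.0426, 0.0069, -0.0, -0.0], [-0.0638, 0.0103, -0.0, -0.0], [-0.0851, 0.0137, -0.0, -0.0], [-0.1064, 0.0171, -0.0, -0.0]]
-> 443.2 -242.3 74 80 30 |  [[-0.0213, 0.0034, -0.0, -0.0], [-0.0426, 0.0069, -0.0, -0.0], [-0.0638, 0.0103, -0.0, -0.0], [-0.0851, 0.0137, -0.0, -0.0], [-0.1064, 0.0171, -0.0, -0.0]]
-> 443.2 -242.3 -13 80 30 |  [[0.0, 0.0, 0.0174, -0.0], [0.0, 0.0, 0.0348, -0.0], [0.0, 0.0, 0.0522, -0.0], [0.0, 0.0, 0.0696, -0.0], [0.0, 0.0, 0.087, -0.0]]
```

Request:
{"op": "arm_command", "data": {"series": [[0, 0, -0.012, 0], [0, 0, -0.034, 0], [0, 0, -0.058, 0], [0, 0, -0.08, 0], [0, 0, -0.092, 0]]}}

```text
time: 13.0
ee_pos: [0.4487, 0.0789, 0.0761]
tcp_rot: [179.8, -0.1, 80.1]
wrist_force: [0.1, 0.3, -1.6]
opening: 0.0485
grasp_force: 41.5
```

Request:
{"op": "arm_command", "data": {"series": [[-0.02, 0.003, 0, 0], [-0.05, 0.008, 0, 0], [-0.085, 0.0135, 0, 0], [-0.125, 0.02, 0, 0], [-0.165, 0.0265, 0, 0]]}}

```text
time: 13.5
ee_pos: [0.4455, -0.0897, 0.0736]
tcp_rot: [180.0, 0.0, 80.2]
wrist_force: [1.2, 0.4, -1.0]
opening: 0.0485
grasp_force: 41.5
```

Request:
{"op": "arm_command", "data": {"series": [[-0.04, 0.006, 0, 0], [-0.08, 0.0125, 0, 0], [-0.12, 0.019, 0, 0], [-0.145, 0.023, 0, 0], [-0.154, 0.0245, 0, 0]]}}

```text
time: 14.0
ee_pos: [0.443, -0.2464, 0.0732]
tcp_rot: [-180.0, 0.0, 80.0]
wrist_force: [-0.7, 0.2, 0.0]
opening: 0.0485
grasp_force: 41.5
```

Request:
{"op": "arm_command", "data": {"series": [[0, 0, 0.01, 0], [0, 0, 0.025, 0], [0, 0, 0.042, 0], [0, 0, 0.055, 0], [0, 0, 0.06, 0]]}}

```text
time: 14.5
ee_pos: [0.4426, -0.2428, 0.0111]
tcp_rot: [-179.8, -0.1, 80.2]
wrist_force: [-0.1, -0.4, -1.2]
opening: 0.0484
grasp_force: 41.5
```

```bash
python3 plan.py "443.2 -244.2 -8 80 30"; python3 - <<'E'
from h import *
b=bot.camera("scene")
cv2.imwrite("pics/s8.png",cv2.resize(b["color"][190:320,80:240],None,fx=4,fy=4))
E
```

```text
t 14.5 at [ 442.6 -242.8   11.1] [-1.798e+02 -1.000e-01  8.020e+01] q6 71 F [-0.1 -0.4 -1.2] open 48.4 grip 41.5
-> 443.2 -244.2 -8 80 30 |  [[-0.0003, 0.0002, 0.0038, 0.0008], [-0.0005, 0.0003, 0.0076, 0.0016], [-0.0008, 0.0005, 0.0114, 0.0023], [-0.001, 0.0007, 0.0152, 0.0031], [-0.0013, 0.0008, 0.0191, 0.0039]]
```

View pics/s8.png

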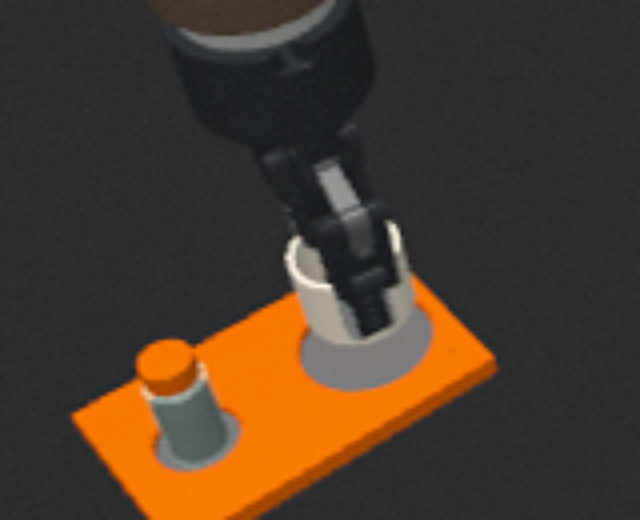

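Crucible hangs upright at (360,290), directly above the large recess (365,350). I'll lower it.

Request:
{"op": "arm_command", "data": {"series": [[0, 0, 0.006, 0], [0, 0, 0.012, 0], [0, 0, 0.018, 0], [0, 0, 0.022, 0], [0, 0, 0.024, 0]]}}

```text
time: 15.05
ee_pos: [0.4433, -0.2443, -0.0112]
tcp_rot: [-180.0, -0.0, 80.1]
wrist_force: [0.0, 0.2, -0.4]
opening: 0.0484
grasp_force: 41.5
```

Request:
{"op": "arm_command", "data": {"series": [[0, 0, 0.001, 0], [0, 0, 0.002, 0], [0, 0, 0.003, 0], [0, 0, 0.004, 0], [0, 0, 0.004, 0]]}}

```text
time: 15.55
ee_pos: [0.4437, -0.2445, -0.0132]
tcp_rot: [179.9, 0.0, 80.1]
wrist_force: [-5.5, 3.3, 11.3]
opening: 0.0485
grasp_force: 42.7
```

```bash
python3 plan.py
```

```text
t 15.55 at [ 443.7 -244.5  -13.2] [179.9   0.   80.1] q6 71 F [-5.5  3.3 11.3] open 48.5 grip 42.7
```

Request:
{"op": "arm_command", "data": {"series": [[0, 0, 0, 0], [0, 0, 0, 0], [0, 0, 0, 0], [0, 0, 0, 0], [0, 0, 0, 0]], "hand": 0.065}}

```text
time: 16.05
ee_pos: [0.4434, -0.2443, -0.0149]
tcp_rot: [-180.0, -0.0, 80.1]
wrist_force: [-0.4, 1.0, 0.2]
opening: 0.065
grasp_force: 0.0
```

Request:
{"op": "arm_command", "data": {"series": [[0, 0, -0.01, 0], [0, 0, -0.03, 0], [0, 0, -0.055, 0], [0, 0, -0.08, 0], [0, 0, -0.104, 0]]}}

```text
time: 16.55
ee_pos: [0.4435, -0.2444, 0.0912]
tcp_rot: [180.0, 0.0, 80.1]
wrist_force: [1.8, -0.6, 0.1]
opening: 0.065
grasp_force: 0.0
```

Request:
{"op": "arm_command", "data": {"series": [[0.025, 0.0053, 0, 0], [0.06, 0.0128, 0, 0], [0.1, 0.0213, 0, 0], [0.14, 0.03, 0, 0], [0.18, 0.0384, 0, 0]]}}

```text
time: 17.05
ee_pos: [0.5127, -0.0721, 0.0903]
tcp_rot: [179.9, -0.0, 80.1]
wrist_force: [0.2, -0.9, -0.1]
opening: 0.0651
grasp_force: 0.0
```

Request:
{"op": "arm_command", "data": {"series": [[0.04, 0.0085, 0, 0], [0.08, 0.0171, 0, 0], [0.115, 0.0245, 0, 0], [0.14, 0.03, 0, 0], [0.152, 0.0325, 0, 0]]}}

```text
time: 17.55
ee_pos: [0.5707, 0.0726, 0.0898]
tcp_rot: [180.0, -0.0, 80.3]
wrist_force: [-0.8, -0.1, 0.0]
opening: 0.0648
grasp_force: 0.0
```

Request:
{"op": "arm_command", "data": {"series": [[0, 0, 0.01, 0], [0, 0, 0.025, 0], [0, 0, 0.04, 0], [0, 0, 0.05, 0], [0, 0, 0.05, 0]]}}

```text
time: 18.05
ee_pos: [0.5687, 0.0697, 0.0369]
tcp_rot: [-179.8, 0.1, 80.1]
wrist_force: [-0.0, 0.6, 0.3]
opening: 0.0647
grasp_force: 0.0
```

```bash
python3 - <<'E'
from h import *
bot.camera("scene");b=bot.camera("scene")
cv2.imwrite("pics/s9.png",np.hstack([cv2.resize(b["color"][200:330,80:210],None,fx=3,fy=3),cv2.resize(b["color"][140:270,270:400],None,fx=3,fy=3)]))
E
python3 plan.py "571.3 70.7 -23 80 24"
```

```text
t 18.15 at [569.9  70.1  39.2] [-180.     0.    80.1] q6 107 F [-0.1 -0.3 -0.3] open 65.2 grip 0.0
-> 571.3 70.7 -23 80 24 |  [[0.0002, 0.0003, 0.0124, 0.0004], [0.0003, 0.0005, 0.0249, 0.0007], [0.0005, 0.0008, 0.0373, 0.0011], [0.0006, 0.001, 0.0497, 0.0015], [0.0008, 0.0013, 0.0622, 0.0019]]
```

View pics/s9.png

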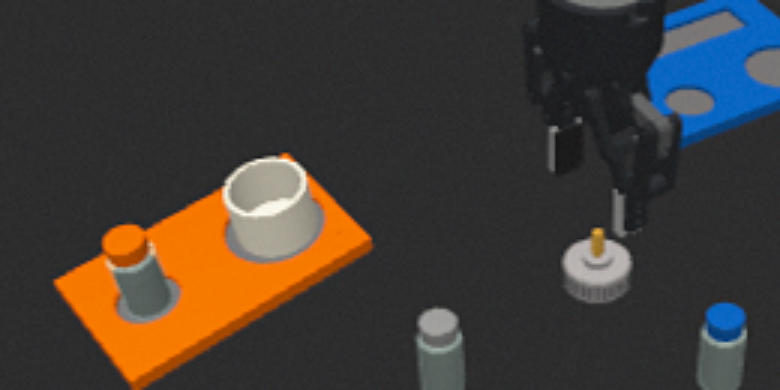

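The orange kit is seated: crucible at (270,210) and vial at (145,290). The gripper is above the fitting (597,268). Descending.

Request:
{"op": "arm_command", "data": {"series": [[0, 0.001, 0.015, 0], [0, 0.001, 0.032, 0], [0, 0.001, 0.047, 0], [0, 0.001, 0.058, 0], [0, 0.001, 0.063, 0]]}}

```text
time: 18.65
ee_pos: [0.5705, 0.0704, -0.0253]
tcp_rot: [-179.9, 0.0, 80.1]
wrist_force: [-0.3, 0.2, 0.7]
opening: 0.0651
grasp_force: 0.0
```

Request:
{"op": "arm_command", "data": {"series": [[0, 0, 0, 0], [0, 0, 0, 0], [0, 0, 0, 0], [0, 0, 0, 0], [0, 0, 0, 0]], "hand": 0.03, "grip_force": 60}}

```text
time: 19.15
ee_pos: [0.5715, 0.0705, -0.0233]
tcp_rot: [180.0, -0.0, 80.1]
wrist_force: [-0.4, -0.0, 0.2]
opening: 0.0437
grasp_force: 61.3
```

```bash
python3 plan.py; python3 - <<'E'
from h import *
b=bot.camera("scene")
cv2.imwrite("pics/s10.png",cv2.resize(b["color"][170:270,280:400],None,fx=5,fy=5,interpolation=cv2.INTER_CUBIC))
E
```

```text
t 19.15 at [571.5  70.5 -23.3] [180.   -0.   80.1] q6 107 F [-0.4 -0.   0.2] open 43.7 grip 61.3
```

View pics/s10.png

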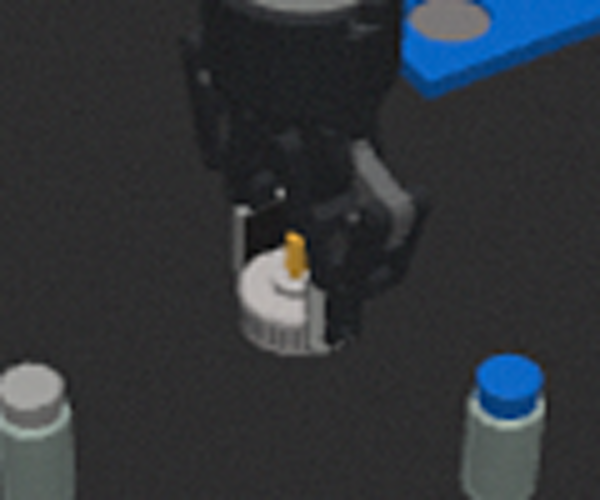

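```bash
python3 - <<'E'
from h import *
c=bot.camera("scene")
for uv in((343.5,239.5),(349,239.5)):
    for z in(0,.004,.008,.012): print(uv,z,np.round(ray(c,uv,z)*1000,1))
g=cv2.cvtColor(c["color"],cv2.COLOR_BGR2GRAY)[228:246,336:356]; print(g)
E
python3 plan.py "571.5 70.5 60 80 22" "502.1 339.4 60 80 28" "502.1 339.4 -17 80"
```

```text
(343.5, 239.5) 0 [589.8  64. ]
(343.5, 239.5) 0.004 [592.7  61.1]
(343.5, 239.5) 0.008 [595.5  58.1]
(343.5, 239.5) 0.012 [598.3  55.2]
(349, 239.5) 0 [597.5  72.1]
(349, 239.5) 0.004 [600.3  69.1]
(349, 239.5) 0.008 [603.1  66.1]
(349, 239.5) 0.012 [605.8  63.2]
[[107 116 120 120 106  85 116 110  82  42  29  31  34  34  30  26  31  31
   34  37]
 [171 148 124 129 112  94 114 120 100  43  30  29  31  33  29  31  33  35
   35  41]
 [181 182 178 180 155 101 113 120 100  27  27  33  31  32  33  29  35  46
   46  47]
 [182 183 184 184 157 102 114 121  99  25  34  29  35  31  28  29  38  47
   44  47]
 [184 181 182 183 158 102 114 120 100  29  28  30  35  35  32  32  39  46
   44  46]
 [175 177 181 182 164 118 116 123 100  27  29  31  32  38  36  33  41  46
   46  46]
 [147 164 164 163 138  93 117 121 104  45  31  35  30  31  35  32  38  42
   45  44]
 [116 117 118 119 102  86 117 121 100  34  36  38  39  40  33  33  37  46
   46  46]
 [ 86  99 101  82  98  85 117 122  99  30  36  33  39  42  38  35  40  45
   44  46]
 [ 85 100  99  85 103  89 116 113  80  23  30  30  28  44  52  41  40  
[... 779 characters left out ...]
.6 grip 61.4
-> 571.5 70.5 60 80 22 |  [[0.0, 0.0, -0.0167, 0.0005], [0.0, 0.0, -0.0333, 0.001], [0.0, 0.0, -0.05, 0.0015], [0.0, 0.0, -0.0666, 0.002], [0.0, 0.0001, -0.0833, 0.0025]]
-> 502.1 339.4 60 80 28 |  [[0.0253, -0.0115, -0.0, -0.0], [0.0506, -0.023, -0.0, -0.0], [0.0758, -0.0345, -0.0, -0.0], [0.1011, -0.046, -0.0, -0.0], [0.1264, -0.0575, -0.0, -0.0]]
-> 502.1 339.4 60 80 28 |  [[0.0253, -0.0115, -0.0, -0.0], [0.0506, -0.023, -0.0, -0.0], [0.0758, -0.0345, -0.0, -0.0], [0.1011, -0.046, -0.0, -0.0], [0.1264, -0.0575, -0.0, -0.0]]
-> 502.1 339.4 -17 80 |  [[0.0, 0.0, 0.0154, -0.0], [0.0, 0.0, 0.0308, -0.0], [0.0, 0.0, 0.0462, -0.0], [0.0, 0.0, 0.0616, -0.0], [0.0, 0.0, 0.077, -0.0]]
```

The fitting is gripped by its collar (crop 285,300), and the pad tip at pixel (343,239) is only about 6 mm above the bench. I'll regrip 3 mm higher so the fingers clear the tray top.

Request:
{"op": "arm_command", "data": {"series": [[0, 0, 0, 0], [0, 0, 0, 0], [0, 0, -0.001, 0], [0, 0, -0.003, 0], [0, 0, -0.003, 0]], "hand": 0.052}}

```text
time: 19.75
ee_pos: [0.5714, 0.0705, -0.0203]
tcp_rot: [180.0, -0.0, 80.1]
wrist_force: [-0.3, 0.1, -0.5]
opening: 0.0521
grasp_force: 0.0
```

Request:
{"op": "arm_command", "data": {"series": [[0, 0, 0, 0], [0, 0, 0, 0], [0, 0, 0, 0], [0, 0, 0, 0], [0, 0, 0, 0]], "hand": 0.03}}

```text
time: 20.25
ee_pos: [0.5716, 0.0705, -0.0199]
tcp_rot: [179.9, -0.0, 80.1]
wrist_force: [-0.8, -0.5, 4.7]
opening: 0.0431
grasp_force: 61.2
```

Request:
{"op": "arm_command", "data": {"series": [[0, 0, -0.01, 0], [0, 0, -0.03, 0], [0, 0, -0.052, 0], [0, 0, -0.07, 0], [0, 0, -0.08, 0]]}}

```text
time: 20.75
ee_pos: [0.5717, 0.0705, 0.0613]
tcp_rot: [179.9, -0.0, 80.1]
wrist_force: [0.5, -0.4, -2.5]
opening: 0.0433
grasp_force: 61.4
```

Request:
{"op": "arm_command", "data": {"series": [[0.02, -0.009, 0, 0], [0.045, -0.0205, 0, 0], [0.075, -0.034, 0, 0], [0.105, -0.048, 0, 0], [0.135, -0.0615, 0, 0]]}}

```text
time: 21.25
ee_pos: [0.5329, 0.215, 0.059]
tcp_rot: [-180.0, 0.0, 80.1]
wrist_force: [0.8, -0.2, -2.0]
opening: 0.0435
grasp_force: 61.4
```

Request:
{"op": "arm_command", "data": {"series": [[0.03, -0.0135, 0, 0], [0.06, -0.0275, 0, 0], [0.09, -0.041, 0, 0], [0.11, -0.05, 0, 0], [0.118, -0.0535, 0, 0]]}}

```text
time: 21.75
ee_pos: [0.5002, 0.3411, 0.0588]
tcp_rot: [-180.0, 0.0, 80.3]
wrist_force: [-0.0, 0.3, -2.1]
opening: 0.043
grasp_force: 61.4
```

Request:
{"op": "arm_command", "data": {"series": [[0, 0, 0.01, 0], [0, 0, 0.025, 0], [0, 0, 0.04, 0], [0, 0, 0.045, 0], [0, 0, 0.045, 0]]}}

```text
time: 22.25
ee_pos: [0.5006, 0.3382, 0.0126]
tcp_rot: [-179.9, 0.1, 80.1]
wrist_force: [0.5, 0.3, -1.3]
opening: 0.0428
grasp_force: 61.4
```

```bash
python3 plan.py "502.1 339.6 -14 80"; python3 - <<'E'
from h import *
bot.camera("scene"); b=bot.camera("scene")
cv2.imwrite("pics/s11.png",cv2.resize(b["color"][80:210,310:470],None,fx=4,fy=4,interpolation=cv2.INTER_CUBIC))
E
python3 plan.py
```

```text
t 22.25 at [500.6 338.2  12.6] [-1.799e+02  1.000e-01  8.010e+01] q6 134 F [ 0.5  0.3 -1.3] open 42.8 grip 61.4
-> 502.1 339.6 -14 80 |  [[0.0003, 0.0003, 0.0053, 0.0003], [0.0007, 0.0005, 0.0106, 0.0006], [0.001, 0.0008, 0.016, 0.001], [0.0013, 0.001, 0.0213, 0.0013], [0.0016, 0.0013, 0.0266, 0.0016]]
t 22.35 at [501.4 339.   14.4] [180.   -0.   80.1] q6 134 F [-0.9  0.1 -1.3] open 42.9 grip 61.4
```

View pics/s11.png

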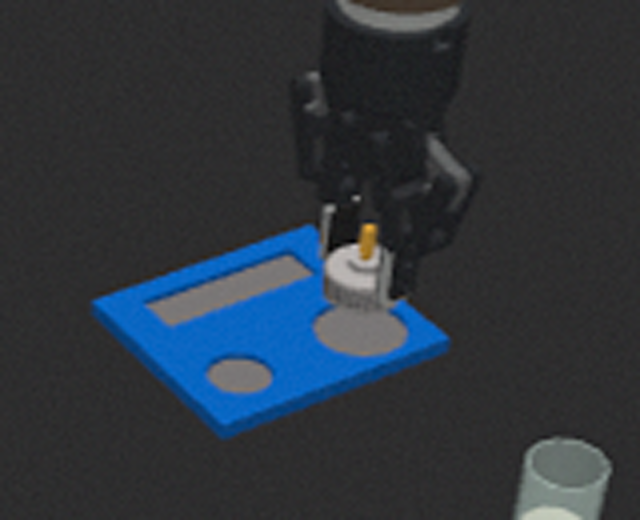

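The fitting hangs at (360,280), above the large recess (362,328). I'll lower it.

Request:
{"op": "arm_command", "data": {"series": [[0, 0.001, 0.007, 0], [0, 0.001, 0.014, 0], [0, 0.001, 0.021, 0], [0, 0.001, 0.025, 0], [0, 0.001, 0.027, 0]]}}

```text
time: 22.85
ee_pos: [0.5018, 0.3391, -0.0135]
tcp_rot: [-180.0, 0.0, 80.2]
wrist_force: [0.1, -0.1, -0.9]
opening: 0.0435
grasp_force: 61.4
```

Request:
{"op": "arm_command", "data": {"series": [[0, 0, 0.001, 0], [0, 0, 0.002, 0], [0, 0, 0.003, 0], [0, 0, 0.004, 0], [0, 0, 0.004, 0]]}}

```text
time: 23.35
ee_pos: [0.5023, 0.3394, -0.0149]
tcp_rot: [179.9, -0.1, 80.1]
wrist_force: [-5.1, -3.3, 9.9]
opening: 0.0427
grasp_force: 62.6
```

```bash
python3 plan.py
```

```text
t 23.35 at [502.3 339.4 -14.9] [ 1.799e+02 -1.000e-01  8.010e+01] q6 134 F [-5.1 -3.3  9.9] open 42.7 grip 62.6
```

Request:
{"op": "arm_command", "data": {"series": [[0, 0, 0, 0], [0, 0, 0, 0], [0, 0, 0, 0], [0, 0, 0, 0], [0, 0, 0, 0]], "hand": 0.058, "grip_force": 40}}

```text
time: 23.85
ee_pos: [0.5021, 0.3392, -0.0168]
tcp_rot: [-180.0, 0.0, 80.1]
wrist_force: [0.3, -0.6, 0.6]
opening: 0.058
grasp_force: 0.0
```

Request:
{"op": "arm_command", "data": {"series": [[0, 0, -0.01, 0], [0, 0, -0.03, 0], [0, 0, -0.055, 0], [0, 0, -0.08, 0], [0, 0, -0.104, 0]]}}

```text
time: 24.35
ee_pos: [0.5022, 0.3393, 0.0893]
tcp_rot: [180.0, -0.0, 80.1]
wrist_force: [-0.0, 1.3, -0.8]
opening: 0.0581
grasp_force: 0.0
```

Request:
{"op": "arm_command", "data": {"series": [[-0.02, 0.02, 0, 0], [-0.045, 0.044, 0, 0], [-0.073, 0.071, 0, 0], [-0.101, 0.0985, 0, 0], [-0.129, 0.126, 0, 0]]}}

```text
time: 24.85
ee_pos: [0.605, 0.1893, 0.0883]
tcp_rot: [180.0, -0.0, 80.2]
wrist_force: [0.7, 0.7, 1.4]
opening: 0.0581
grasp_force: 0.0
```

Request:
{"op": "arm_command", "data": {"series": [[-0.028, 0.027, 0, 0], [-0.056, 0.055, 0, 0], [-0.084, 0.082, 0, 0], [-0.103, 0.1, 0, 0], [-0.11, 0.107, 0, 0]]}}

```text
time: 25.35
ee_pos: [0.6918, 0.0615, 0.0876]
tcp_rot: [180.0, 0.0, 80.0]
wrist_force: [-0.1, 0.0, 0.5]
opening: 0.0582
grasp_force: 0.0
```

Request:
{"op": "arm_command", "data": {"series": [[0, 0, 0, 0], [0, 0, 0, 0], [0, 0, 0, 0], [0, 0, 0, 0], [0, 0, 0, 0]]}}

```text
time: 25.85
ee_pos: [0.6905, 0.0648, 0.0876]
tcp_rot: [180.0, -0.0, 80.2]
wrist_force: [-0.4, -0.1, 0.6]
opening: 0.0578
grasp_force: 0.0
```

```bash
python3 plan.py "690.2 64 -12 80 22"
```

```text
t 25.85 at [690.5  64.8  87.6] [180.   -0.   80.2] q6 105 F [-0.4 -0.1  0.6] open 57.8 grip 0.0
-> 690.2 64 -12 80 22 |  [[-0.0002, -0.0, 0.0199, 0.0007], [-0.0003, -0.0001, 0.0398, 0.0015], [-0.0005, -0.0001, 0.0597, 0.0022], [-0.0006, -0.0001, 0.0797, 0.0029], [-0.0008, -0.0002, 0.0996, 0.0036]]
```

Request:
{"op": "arm_command", "data": {"series": [[-0.001, 0, 0.02, 0], [-0.001, 0, 0.043, 0], [-0.001, 0, 0.067, 0], [-0.001, 0, 0.088, 0], [-0.001, 0, 0.1, 0]]}}

```text
time: 26.35
ee_pos: [0.6895, 0.0632, -0.0147]
tcp_rot: [-179.9, 0.0, 80.2]
wrist_force: [-0.5, -0.0, -0.2]
opening: 0.0577
grasp_force: 0.0
```

Request:
{"op": "arm_command", "data": {"series": [[0, 0, 0, 0], [0, 0, 0, 0], [0, 0, 0, 0], [0, 0, 0, 0], [0, 0, 0, 0]], "hand": 0.015}}

```text
time: 26.85
ee_pos: [0.6913, 0.063, -0.0115]
tcp_rot: [179.9, -0.0, 80.1]
wrist_force: [-0.7, 0.3, 3.2]
opening: 0.0266
grasp_force: 39.9
```

```bash
python3 plan.py "690.2 64 80 80 22" "483.4 255.5 80 80 28"
```

```text
t 26.85 at [691.3  63.  -11.5] [179.9  -0.   80.1] q6 105 F [-0.7  0.3  3.2] open 26.6 grip 39.9
-> 690.2 64 80 80 22 |  [[0.0002, -0.0003, -0.0183, 0.0005], [0.0003, -0.0005, -0.0366, 0.001], [0.0005, -0.0008, -0.0549, 0.0015], [0.0007, -0.001, -0.0732, 0.002], [0.0008, -0.0013, -0.0915, 0.0025]]
-> 483.4 255.5 80 80 28 |  [[0.0153, -0.0237, -0.0, -0.0], [0.0305, -0.0474, -0.0, -0.0], [0.0458, -0.0711, -0.0, -0.0], [0.0611, -0.0948, -0.0, -0.0], [0.0763, -0.1185, -0.0, -0.0]]
-> 483.4 255.5 80 80 28 |  [[0.0153, -0.0237, -0.0, -0.0], [0.0305, -0.0474, -0.0, -0.0], [0.0458, -0.0711, -0.0, -0.0], [0.0611, -0.0948, -0.0, -0.0], [0.0763, -0.1185, -0.0, -0.0]]
```

Request:
{"op": "arm_command", "data": {"series": [[0, 0, -0.012, 0], [0, 0, -0.034, 0], [0, 0, -0.058, 0], [0, 0, -0.08, 0], [0, 0, -0.092, 0]]}}

```text
time: 27.35
ee_pos: [0.6914, 0.0629, 0.0825]
tcp_rot: [179.8, -0.0, 80.1]
wrist_force: [-0.3, -0.0, -0.1]
opening: 0.0267
grasp_force: 39.7
```

Request:
{"op": "arm_command", "data": {"series": [[0.01, -0.0155, 0, 0], [0.025, -0.039, 0, 0], [0.042, -0.065, 0, 0], [0.06, -0.093, 0, 0], [0.08, -0.124, 0, 0]]}}

```text
time: 27.85
ee_pos: [0.5812, 0.1634, 0.0793]
tcp_rot: [-180.0, 0.0, 80.1]
wrist_force: [0.1, 0.8, -0.9]
opening: 0.0271
grasp_force: 39.7
```

Request:
{"op": "arm_command", "data": {"series": [[0.02, -0.031, 0, 0], [0.04, -0.062, 0, 0], [0.058, -0.09, 0, 0], [0.069, -0.107, 0, 0], [0.073, -0.114, 0, 0]]}}

```text
time: 28.35
ee_pos: [0.4811, 0.2555, 0.0797]
tcp_rot: [180.0, -0.0, 80.3]
wrist_force: [-0.0, -0.6, -0.3]
opening: 0.0271
grasp_force: 39.7
```

Request:
{"op": "arm_command", "data": {"series": [[0, 0, 0.01, 0], [0, 0, 0.03, 0], [0, 0, 0.05, 0], [0, 0, 0.06, 0], [0, 0, 0.06, 0]]}}

```text
time: 28.85
ee_pos: [0.4819, 0.2531, 0.0173]
tcp_rot: [-179.9, 0.1, 80.1]
wrist_force: [-0.7, 0.2, 0.0]
opening: 0.0269
grasp_force: 39.7
```

```bash
python3 - <<'E'
from h import *
bot.camera("scene")
E
python3 plan.py "483.4 255.3 -7 80"
```

```text
t 28.9 at [482.4 253.6  18.7] [-1.799e+02  1.000e-01  8.010e+01] q6 128 F [ 0.9 -0.1 -0.3] open 26.6 grip 39.7
-> 483.4 255.3 -7 80 |  [[0.0004, 0.0001, 0.0051, 0.0003], [0.0007, 0.0003, 0.0103, 0.0007], [0.0011, 0.0004, 0.0154, 0.001], [0.0015, 0.0006, 0.0205, 0.0014], [0.0018, 0.0007, 0.0257, 0.0017]]
```

Request:
{"op": "arm_command", "data": {"series": [[0.001, 0, 0.006, 0], [0.001, 0, 0.012, 0], [0.001, 0, 0.018, 0], [0.001, 0, 0.023, 0], [0.001, 0, 0.025, 0]]}}

```text
time: 29.4
ee_pos: [0.4822, 0.2552, -0.0064]
tcp_rot: [-180.0, 0.0, 80.2]
wrist_force: [-0.4, 0.5, -0.6]
opening: 0.0271
grasp_force: 39.7
```

Request:
{"op": "arm_command", "data": {"series": [[0, 0, 0.001, 0], [0, 0, 0.002, 0], [0, 0, 0.003, 0], [0, 0, 0.003, 0], [0, 0, 0.003, 0]]}}

```text
time: 29.9
ee_pos: [0.4823, 0.2554, -0.0067]
tcp_rot: [180.0, -0.0, 80.2]
wrist_force: [-7.6, -3.7, 16.5]
opening: 0.027
grasp_force: 41.2
```

```bash
python3 plan.py
```

```text
t 29.9 at [482.3 255.4  -6.7] [180.   -0.   80.2] q6 128 F [-7.6 -3.7 16.5] open 27.0 grip 41.2
```

Request:
{"op": "arm_command", "data": {"series": [[0, 0, 0, 0], [0, 0, 0, 0], [0, 0, 0, 0], [0, 0, 0, 0], [0, 0, 0, 0]], "hand": 0.045}}

```text
time: 30.4
ee_pos: [0.4824, 0.2553, -0.0089]
tcp_rot: [-180.0, 0.0, 80.1]
wrist_force: [0.7, 0.4, 0.4]
opening: 0.0447
grasp_force: 0.0
```

Request:
{"op": "arm_command", "data": {"series": [[0, 0, -0.01, 0], [0, 0, -0.03, 0], [0, 0, -0.055, 0], [0, 0, -0.08, 0], [0, 0, -0.098, 0]]}}

```text
time: 30.9
ee_pos: [0.4829, 0.2556, 0.0919]
tcp_rot: [179.9, -0.1, 80.1]
wrist_force: [1.2, 0.7, -0.9]
opening: 0.0447
grasp_force: 0.0
```

```bash
python3 - <<'E'
from h import *
b=bot.camera("scene")
cv2.imwrite("pics/s12.png",np.hstack([cv2.resize(b["color"][110:210,320:440],None,fx=3,fy=3),cv2.resize(b["color"][240:340,270:390],None,fx=3,fy=3)]))
E
python3 plan.py "672 -83.5 90 113.6 40"
```

```text
t 30.95 at [483.9 256.1  94.6] [179.8  -0.2  80.1] q6 128 F [-0.  -0.1  2.9] open 45.2 grip 0.0
-> 672 -83.5 90 113.6 40 |  [[-0.0302, 0.0243, 0.0005, -0.0584], [-0.0605, 0.0487, 0.0009, -0.1168], [-0.0907, 0.073, 0.0014, -0.1752], [-0.121, 0.0974, 0.0018, -0.2336], [-0.1512, 0.1217, 0.0023, -0.292]]
-> 672 -83.5 90 113.6 40 |  [[-0.036, 0.0146, 0.0005, -0.0584], [-0.0719, 0.0292, 0.0009, -0.1168], [-0.1079, 0.0438, 0.0014, -0.1752], [-0.1439, 0.0585, 0.0018, -0.2336], [-0.1798, 0.0731, 0.0023, -0.292]]
```

View pics/s12.png

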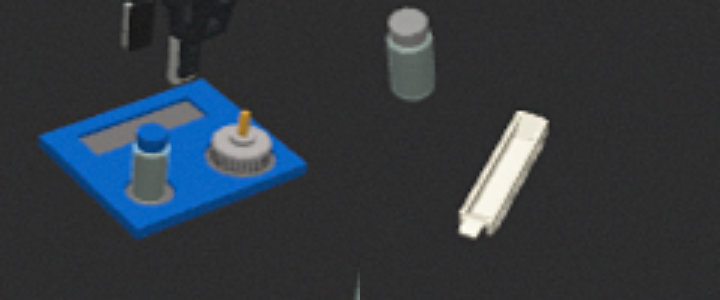

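The vial (150,170) and fitting (240,145) are both seated in the blue tray. The boat is at (505,175) with its lug toward the lower left. Going to the boat.

Request:
{"op": "arm_command", "data": {"series": [[-0.02, 0.016, 0, -0.04], [-0.05, 0.04, 0, -0.1], [-0.085, 0.0685, 0, -0.165], [-0.121, 0.0975, 0, -0.235], [-0.151, 0.1215, 0, -0.292]]}}

```text
time: 31.45
ee_pos: [0.5772, 0.0838, 0.0896]
tcp_rot: [180.0, 0.0, 97.0]
wrist_force: [1.4, 0.1, -0.4]
opening: 0.0449
grasp_force: 0.0
```

Request:
{"op": "arm_command", "data": {"series": [[-0.037, 0.015, 0, -0.06], [-0.074, 0.03, 0, -0.12], [-0.111, 0.045, 0, -0.18], [-0.15, 0.061, 0, -0.24], [-0.18, 0.073, 0, -0.292]], "hand": 0.04}}

```text
time: 31.95
ee_pos: [0.6711, -0.0864, 0.0893]
tcp_rot: [180.0, 0.0, 113.7]
wrist_force: [0.6, 0.3, -0.4]
opening: 0.0403
grasp_force: 0.0
```

Request:
{"op": "arm_command", "data": {"series": [[0, 0, 0.01, 0], [0, 0, 0.025, 0], [0, 0, 0.04, 0], [0, 0, 0.05, 0], [0, 0, 0.05, 0]]}}

```text
time: 32.45
ee_pos: [0.6689, -0.0831, 0.037]
tcp_rot: [-179.8, -0.1, 113.7]
wrist_force: [0.0, 0.8, 0.1]
opening: 0.04
grasp_force: 0.0
```

```bash
python3 - <<'E'
from h import *
for _ in range(4): bot.camera("scene")
E
python3 plan.py "672 -83.5 -21 113.6 40"
```

```text
t 32.65 at [670.7 -83.8  40.2] [179.9   0.  113.6] q6 59 F [0.1 0.4 0.5] open 40.0 grip 0.0
-> 672 -83.5 -21 113.6 40 |  [[-0.0, 0.0003, 0.0122, 0.0001], [-0.0001, 0.0005, 0.0245, 0.0002], [-0.0001, 0.0008, 0.0367, 0.0003], [-0.0002, 0.0011, 0.049, 0.0004], [-0.0002, 0.0013, 0.0612, 0.0005]]
```

Request:
{"op": "arm_command", "data": {"series": [[0, 0.001, 0.015, 0], [0, 0.001, 0.03, 0], [0, 0.001, 0.045, 0], [0, 0.001, 0.056, 0], [0, 0.001, 0.0605, 0]]}}

```text
time: 33.15
ee_pos: [0.6701, -0.0837, -0.0236]
tcp_rot: [-179.9, -0.1, 113.6]
wrist_force: [0.6, 0.6, -0.1]
opening: 0.0401
grasp_force: 0.0
```

Request:
{"op": "arm_command", "data": {"series": [[0, 0, 0, 0], [0, 0, 0, 0], [0, 0, 0, 0], [0, 0, 0, 0], [0, 0, 0, 0]], "hand": 0.01}}

```text
time: 33.65
ee_pos: [0.6715, -0.0838, -0.0208]
tcp_rot: [180.0, 0.0, 113.6]
wrist_force: [0.1, -0.6, -0.5]
opening: 0.0186
grasp_force: 42.2
```

```bash
python3 - <<'E'
from h import *
b=bot.camera("scene")
cv2.imwrite("pics/s13.png",cv2.resize(b["color"][240:340,260:380],None,fx=5,fy=5,interpolation=cv2.INTER_CUBIC))
E
python3 plan.py "672 -83.5 60 113.6 24" "420.8 314.5 60 77.4 30"
```

```text
t 33.7 at [671.4 -83.8 -20.9] [180.    0.  113.6] q6 59 F [ 0.1 -0.5 -0.1] open 18.8 grip 42.2
-> 672 -83.5 60 113.6 24 |  [[0.0, 0.0001, -0.0162, 0.0], [0.0, 0.0003, -0.0324, 0.0001], [0.0, 0.0004, -0.0485, 0.0001], [0.0, 0.0005, -0.0647, 0.0001], [0.0, 0.0006, -0.0809, 0.0001]]
-> 420.8 314.5 60 77.4 30 |  [[0.0233, -0.0035, -0.0, 0.0316], [0.0465, -0.0071, -0.0, 0.0632], [0.0698, -0.0106, -0.0, 0.0948], [0.0931, -0.0142, -0.0, 0.1264], [0.1163, -0.0177, -0.0, 0.158]]
-> 420.8 314.5 60 77.4 30 |  [[0.0224, -0.0072, -0.0, 0.0316], [0.0448, -0.0143, -0.0, 0.0632], [0.0673, -0.0215, -0.0, 0.0948], [0.0897, -0.0286, -0.0, 0.1264], [0.1121, -0.0358, -0.0, 0.158]]
-> 420.8 314.5 60 77.4 30 |  [[0.021, -0.0106, -0.0, 0.0316], [0.042, -0.0212, -0.0, 0.0632], [0.063, -0.0318, -0.0, 0.0948], [0.084, -0.0424, -0.0, 0.1264], [0.1051, -0.053, -0.0, 0.158]]
-> 420.8 314.5 60 77.4 30 |  [[0.0191, -0.0138, -0.0, 0.0316], [0.0382, -0.0275, -0.0, 0.0632], [0.0573, -0.0413, -0.0, 0.0948], [0.0763, -0.0551, -0.0, 0.1264], [0.0954, -0.0688, -0.0, 0.158]]
```

View pics/s13.png

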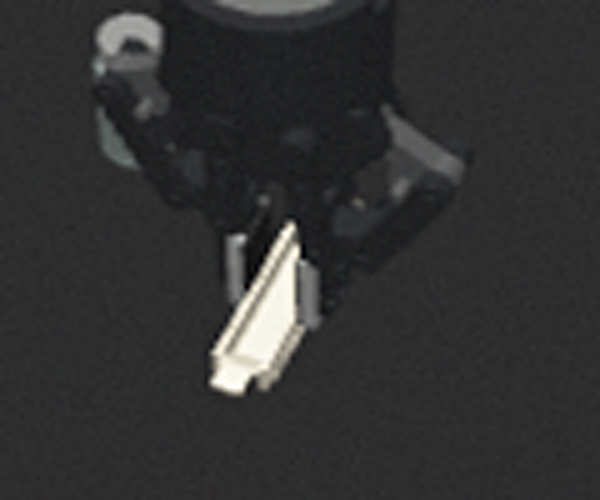

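Boat is gripped across its width at mid-length (265,310), with the opening at 18.8 mm. Lifting it and carrying it to the long recess.

Request:
{"op": "arm_command", "data": {"series": [[0, 0, -0.01, 0], [0, 0, -0.032, 0], [0, 0, -0.06, 0], [0, 0, -0.085, 0], [0, 0, -0.1, 0]]}}

```text
time: 34.2
ee_pos: [0.6721, -0.0839, 0.0821]
tcp_rot: [179.8, 0.1, 113.6]
wrist_force: [0.1, -0.5, -1.4]
opening: 0.0188
grasp_force: 42.2
```

Request:
{"op": "arm_command", "data": {"series": [[0.012, -0.002, 0, 0.015], [0.035, -0.005, 0, 0.045], [0.062, -0.0095, 0, 0.085], [0.09, -0.0135, 0, 0.122], [0.1165, -0.0175, 0, 0.158]]}}

```text
time: 34.7
ee_pos: [0.6067, 0.0174, 0.0771]
tcp_rot: [-179.9, -0.0, 104.4]
wrist_force: [0.4, -0.4, -0.7]
opening: 0.0185
grasp_force: 42.2
```

Request:
{"op": "arm_command", "data": {"series": [[0.0225, -0.007, 0, 0.032], [0.045, -0.0145, 0, 0.063], [0.0675, -0.0215, 0, 0.095], [0.09, -0.0285, 0, 0.126], [0.112, -0.036, 0, 0.158]]}}

```text
time: 35.2
ee_pos: [0.5437, 0.1164, 0.0772]
tcp_rot: [-179.9, 0.0, 95.4]
wrist_force: [0.3, 0.1, 0.3]
opening: 0.0184
grasp_force: 42.2
```

Request:
{"op": "arm_command", "data": {"series": [[0.021, -0.0105, 0, 0.032], [0.042, -0.021, 0, 0.063], [0.063, -0.032, 0, 0.095], [0.084, -0.0425, 0, 0.126], [0.105, -0.053, 0, 0.158]]}}

```text
time: 35.7
ee_pos: [0.4809, 0.2155, 0.0772]
tcp_rot: [-179.9, 0.0, 86.3]
wrist_force: [-0.2, -0.3, -0.5]
opening: 0.0183
grasp_force: 42.2
```

Request:
{"op": "arm_command", "data": {"series": [[0.022, -0.016, 0, 0.036], [0.044, -0.0315, 0, 0.073], [0.066, -0.0475, 0, 0.11], [0.085, -0.0615, 0, 0.142], [0.0955, -0.069, 0, 0.158]]}}

```text
time: 36.2
ee_pos: [0.4175, 0.3154, 0.0772]
tcp_rot: [-179.9, 0.1, 77.4]
wrist_force: [0.4, -1.0, -0.4]
opening: 0.0186
grasp_force: 42.2
```

Request:
{"op": "arm_command", "data": {"series": [[0, 0, 0.01, 0], [0, 0, 0.03, 0], [0, 0, 0.05, 0], [0, 0, 0.06, 0], [0, 0, 0.06, 0]]}}

```text
time: 36.7
ee_pos: [0.4186, 0.3131, 0.0164]
tcp_rot: [-179.9, 0.2, 77.4]
wrist_force: [0.1, -0.6, 0.2]
opening: 0.0185
grasp_force: 42.2
```

Request:
{"op": "arm_command", "data": {"series": [[0, 0, 0, 0], [0, 0, 0, 0], [0, 0, 0, 0], [0, 0, 0, 0], [0, 0, 0, 0]]}}

```text
time: 37.2
ee_pos: [0.42, 0.3145, 0.0191]
tcp_rot: [180.0, -0.0, 77.4]
wrist_force: [0.9, 0.2, -0.9]
opening: 0.0185
grasp_force: 42.2
```

```bash
cat > chk.py <<'E'
from h import *
c=bot.camera("scene")
W=((0,0,150),(60,90,255))
m=cv2.inRange(cv2.cvtColor(c["color"],cv2.COLOR_BGR2HSV),*W); k=np.zeros_like(m); cv2.circle(k,(365,150),45,255,-1)
n,l,s,ce=cv2.connectedComponentsWithStats(m&k); 
for i in range(1,n):
    if s[i,4]>15: print("white",s[i],np.round(ce[i]))
for t in("boat","end_fitting","blue_vial"): print(t,[(np.round(d["location"]),round(d["confidence"],2)) for d in bot.mark_of("scene",t)[:2]])
E
python3 chk.py; python3 plan.py "420.8 314.5 -14 77.4"
```

```text
white [376 128  11  12  87] [381. 133.]
white [350 133  18  13 136] [360. 140.]
white [391 152  19  11 129] [400. 157.]
boat [(array([367., 138.]), 0.69), (array([369., 177.]), 0.4)]
end_fitting [(array([402., 163.]), 0.64)]
blue_vial [(array([369., 178.]), 0.86)]
t 37.4 at [419.9 314.4  18.8] [180.   -0.   77.4] q6 139 F [ 0.5 -0.4  0.5] open 18.5 grip 42.2
-> 420.8 314.5 -14 77.4 |  [[0.0001, 0.0002, 0.0066, -0.0], [0.0001, 0.0004, 0.0131, -0.0], [0.0002, 0.0005, 0.0197, -0.0], [0.0003, 0.0007, 0.0263, -0.0001], [0.0003, 0.0009, 0.0328, -0.0001]]
```

```bash
python3 - <<'E'
from h import *
c=bot.camera("scene")
def proj(c,P):
    q=(np.array(P)-np.array(c["xyz"]))@R.from_euler("xyz",c["orientation"],degrees=True).as_matrix()
    q=q*[1,-1,-1]; q=q@c["camera_matrix"].T; return q[:,:2]/q[:,2:]
a=np.deg2rad(77.4); M=np.array([[np.cos(a),-np.sin(a)],[np.sin(a),np.cos(a)]])
for off in(-4,0,4):
    P=[np.r_[np.array([.4199,.3144])+M@[sx*.0485+off/1000,sy*.01],z] for sx in(-1,1) for sy in(-1,1) for z in(.040,.055)]
    u=proj(c,P); print(off,np.round(u.min(0)),np.round(u.max(0)))
E
```

```text
-4 [348. 128.] [387. 149.]
0 [349. 127.] [388. 149.]
4 [350. 127.] [389. 148.]
```

The boat silhouette spans columns 350–387, and the model predicts 349–388, so it is centred. Lowering.

Request:
{"op": "arm_command", "data": {"series": [[0, 0.001, 0.008, 0], [0, 0.001, 0.017, 0], [0, 0.001, 0.025, 0], [0, 0.001, 0.03, 0], [0, 0.001, 0.032, 0]]}}

```text
time: 37.95
ee_pos: [0.4203, 0.3138, -0.0143]
tcp_rot: [-179.9, 0.1, 77.4]
wrist_force: [-0.3, 0.8, -0.7]
opening: 0.019
grasp_force: 42.2
```

Request:
{"op": "arm_command", "data": {"series": [[0, 0, 0.001, 0], [0, 0, 0.002, 0], [0, 0, 0.003, 0], [0, 0, 0.003, 0], [0, 0, 0.003, 0]]}}

```text
time: 38.45
ee_pos: [0.4209, 0.3142, -0.0161]
tcp_rot: [180.0, -0.0, 77.4]
wrist_force: [-0.6, 0.3, 0.2]
opening: 0.0187
grasp_force: 42.2
```

```bash
python3 plan.py
```

```text
t 38.45 at [420.9 314.2 -16.1] [180.   -0.   77.4] q6 139 F [-0.6  0.3  0.2] open 18.7 grip 42.2
```

Request:
{"op": "arm_command", "data": {"series": [[0, 0, 0.0005, 0], [0, 0, 0.001, 0], [0, 0, 0.001, 0], [0, 0, 0.001, 0], [0, 0, 0.001, 0]]}}

```text
time: 38.95
ee_pos: [0.421, 0.3143, -0.0164]
tcp_rot: [180.0, -0.0, 77.4]
wrist_force: [-1.7, -2.3, 6.6]
opening: 0.0185
grasp_force: 43.0
```

```bash
python3 plan.py
```

```text
t 38.95 at [421.  314.3 -16.4] [180.   -0.   77.4] q6 139 F [-1.7 -2.3  6.6] open 18.5 grip 43.0
```

Request:
{"op": "arm_command", "data": {"series": [[0, 0, 0, 0], [0, 0, 0, 0], [0, 0, 0, 0], [0, 0, 0, 0], [0, 0, 0, 0]], "hand": 0.034}}

```text
time: 39.45
ee_pos: [0.4208, 0.3141, -0.0173]
tcp_rot: [-180.0, 0.0, 77.4]
wrist_force: [-0.4, 0.6, -0.5]
opening: 0.0341
grasp_force: 0.0
```

Request:
{"op": "arm_command", "data": {"series": [[0, 0, -0.01, 0], [0, 0, -0.03, 0], [0, 0, -0.055, 0], [0, 0, -0.08, 0], [0, 0, -0.105, 0]]}}

```text
time: 39.95
ee_pos: [0.4208, 0.3141, 0.0896]
tcp_rot: [180.0, -0.0, 77.4]
wrist_force: [0.2, 0.0, -0.2]
opening: 0.0342
grasp_force: 0.0
```

Request:
{"op": "arm_command", "data": {"series": [[-0.03, 0.0, -0.01, 0], [-0.07, 0, -0.02, 0], [-0.11, 0, -0.03, 0], [-0.15, 0, -0.04, 0], [-0.18, 0, -0.05, 0]]}}

```text
time: 40.45
ee_pos: [0.3808, 0.1368, 0.1391]
tcp_rot: [179.9, -0.0, 77.4]
wrist_force: [1.1, -0.0, 0.4]
opening: 0.0341
grasp_force: 0.0
```

Request:
{"op": "arm_command", "data": {"series": [[-0.03, 0.0, 0, 0], [-0.07, 0, 0, 0], [-0.11, 0, 0, 0], [-0.14, 0, 0, 0], [-0.15, 0, 0, 0]]}}

```text
time: 40.95
ee_pos: [0.3482, -0.0098, 0.1388]
tcp_rot: [179.9, 0.0, 77.3]
wrist_force: [-0.1, 0.2, 0.6]
opening: 0.034
grasp_force: 0.0
```

```bash
cat > fin.py <<'E'
from h import *
c={n:bot.camera(n) for n in("top","scene")}
def tr(o,yaw,p): return np.round(R.from_euler("z",-yaw,degrees=True).as_matrix()[:2,:2]@(np.array(p)-o),1)
b=((459.8,305.8),-12.6); o=((442.6,-284.3),-.8)
for k,z,uv,t in(("boat",.02,dict(top=(143,318),scene=(367,150)),b),("crucible",.045,dict(top=(451,320),scene=(170,268)),o),("end_fitting",.03,dict(top=(135,273),scene=(400,160)),b)):
    for n in c:
        ct=blob(c[n],(0,0,135),(60,90,255),uv[n],40 if k=="boat" else 24); w=rect(world(c[n],ct,z)); print(k,n,w[1:],"tray:",tr(*t,w[0]))
for k,t in dict(boat=b,blue_vial=b,end_fitting=b,crucible=o,orange_vial=o).items():
    for n in c:
        d=bot.mark_of(n,k)[:1]
        if d: print("net",k,n,round(d[0]["confidence"],2),tr(*t,ray(c[n],d[0]["location"],.005)*1000))
for k in("grey_vial","beaker","forceps"):
    d=bot.mark_of("scene",k)[:1]; print(k,np.round(ray(c["scene"],d[0]["location"],0)*1000) if d else None)
E
python3 fin.py; python3 plan.py
```

```text
boat top (array([98.3, 23.9]), 77.3) tray: [-38.   -0.3]
boat scene (array([98.5, 34.1]), 77.2) tray: [-32.5  -4.5]
crucible top (array([50.4, 55.9]), 60.1) tray: [-1.5 45.2]
crucible scene (array([49.3, 86.8]), 71.5) tray: [17.8 36. ]
end_fitting top (array([18.4, 45.2]), 70.3) tray: [35.2 51.5]
end_fitting scene (array([41.5, 41.2]), 2.9) tray: [40.6 33.6]
net boat top 0.59 [-43.1   0.2]
net boat scene 0.53 [-48.9   5.5]
net blue_vial top 0.65 [ 36.2 -39.2]
net blue_vial scene 0.79 [ 30.9 -47.9]
net end_fitting top 0.76 [35.6 42.8]
net end_fitting scene 0.51 [23.7 46. ]
net crucible scene 0.71 [ 1.3 43.3]
net orange_vial top 0.73 [  3.7 -38.6]
net orange_vial scene 0.72 [ -0.7 -51. ]
grey_vial [570. -76.]
beaker [691. 289.]
forceps [ 715. -302.]
t 41.7 at [348.8  -7.8 137.8] [-180.    -0.    77.4] q6 101 F [-0.8 -1.3 -0.9] open 34.1 grip 0.0
```

```bash
python3 -c "
from workcell import bot
print(bot.job_done())"
```

```text
the job is handed in; nothing more can be done
None
```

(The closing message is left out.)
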